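# Shut the wet-panel carrier and throw its draw catch

### The job

The painter's panel carrier stands on its hinge side with its lid hanging open. Push the lid to, bring the catch's wire loop over the keeper on the lid and draw it back until it bites under the keeper's lip, then push the lever over until it snaps down flat and holds the lid tight shut. Feel your way and force nothing: the wire loop must not be rammed against the keeper, and the lid and lever need only a light push; leave the jar, the tin and the palette knife alone.

Things in the scene. Friction and masses are not known exactly. Their poses are not given: they have to be found in the camera images.
- carrier: Upright plywood case for wet painted panels, its body in a fixed cradle. Origin on the table under the middle of the seam. x runs from the lid into the body (away from the robot at yaw 0), y along the 300 mm seam, z up. Body: x 0 to 105 mm, y -150 to 150 (webbing grips 26 more), flat top 200 mm above the table. Shut lid: x -45 to 0. The catch sits on top at y = 0 and swings in the x-z plane.
- lid (a joint): Lid, hinged along the foot of the seam, 22 mm above the table. 0 = shut; grows as its top leans out to -x of the carrier (starts 0.14 to 0.36 rad). Stiff friction hinge: stays where it is left; pushed near the top it takes about 3 to 6 N until it meets a firm stop at 0. The catch can draw in only the last few mm (up to about 0.02 rad).
- lid_board: The lid's outer board, 300 mm along y, 9 mm thick, 178 mm high. Origin on the hinge line at the foot of the seam; axes those of the carrier turned with the lid. Its outer face is at x = -45 mm, from z = 0 to 178 mm.
- lid_face (a point): Middle of the lid's upper outer edge, 45 mm from the seam, level with the lid's top.
- keeper: Place of the steel keeper on the lid: origin on the lid's top, right under the centre of the hooked bar; 45 mm before the lever's pivot when shut; axes as the carrier's then. The keeper stands on wooden packing, 0 to 8 mm, set to suit and not measured: call it h. Foot plate 28 mm (x -12 to 16) by 24 mm, its top at 4 mm + h; web 22 mm wide, its outer face at x = 2.2 mm.
- keeper_lip (a point): On the lid's top, under the outer edge of the keeper's lip (1.8 mm to -x of the keeper's origin). The lip, 22 mm wide, is turned outwards (to -x) from the web's top: underside 10.5 mm + h, top 13 mm + h above the lid. To hook, bring the bar over the lip, down outside it (bar centre 4.5 mm or more to -x of the keeper's origin) until it meets the foot plate, then draw it to +x.
- lever (a joint): Lever of the catch. 0 = flat down, pointing to +x of the carrier; 1.57 = upright; more leans towards the keeper (stop 2.15, starts 1.6 to 2.0). It stays where left (0.035 N m) and swings along when the loop's bar is moved. With loop hooked and lid shut the springs pull from about 1.2 rad down; near the tip it then takes up to about 10 N; past the toggle point (0.2 to 0.35 rad) it snaps to its stop at 0.
- lever_pivot (a point): The lever's pivot, 26 mm to +x of the seam, 17 mm above the carrier's top; axes as the carrier's.
- lever_plate: The lever's steel plate, 20 mm wide, 18 to 58 mm out from the pivot, 3 mm thick; its upper face (the one to push on) lies 6 mm above the pivot's level when flat, the tip curls up 4 mm. Origin at the lever's pivot; x points along the lever to the tip, z out of the upper face.
- lever_tip (a point): The lever's upper face at its tip, 54 mm from the pivot.
- trunnion (a joint): Swing of the wire loop on the lever. The loop's elevation, measured up from the carrier's -x direction, is this value minus the lever's value. Stiff pivot (0.02 N m): the loop keeps the angle it is left at and rides along when the lever turns.
- loop_pivot (a point): Middle of the dark cross barrel on the lever (8 mm thick, 42 mm long) that carries the loop: 22 mm from the lever's pivot along the lever, 5 mm under it.
- loop: U-shaped steel wire loop: two rods 4.4 mm thick, 38.4 mm wide over the outsides, 29.6 mm inside, 62 mm from the barrel to the end bar. It slides out of the barrel against 12 N per mm and cannot get shorter. Hold it with a finger on the outside of each rod near the bar; it turns between the fingers. Origin at the barrel when unstretched; -x points to the bar.
- loop_bar (a point): Middle of the loop's end bar (4.4 mm thick), on its centre line.
- medium_jar: Bystander: amber glass jar with a steel lid, 60 mm wide, 85 mm high, standing beside the carrier. Origin under it.
- gesso_tin: Bystander: tin with a paper label, 74 mm wide, 95 mm high, standing beside the carrier. Origin under it.
- knife: Bystander: palette knife with a wooden handle, 200 mm long, lying on the table near the lid. Origin near its middle.

How it is judged:
On the way:
1. the loop has bitten: it pulls on the keeper with more than 8 N while the lever is still raised, between 0.45 and 1.1 rad (contact force between loop and keeper above 8 N and value of joint lever between 0.45 and 1.1 rad), for 0.05 s.
At the end, for the whole second after the job is handed in: The lever lies down flat past its toggle point (joint below 0.06 rad), the lid is drawn shut (joint below 0.01 rad), the loop's bar is hooked on the keeper (x -2.5 to 3 mm, y within 6 mm, z 4 to 20 mm of the keeper's origin) and pulls on it with more than 25 N; the loop is at rest (x of loop_bar in the frame of keeper between -0.0025 and 0.003 m and y of loop_bar in the frame of keeper between -0.006 and 0.006 m and z of loop_bar in the frame of keeper between 0.004 and 0.02 m and value of joint lever below 0.06 rad and value of joint lid below 0.01 rad and contact force between loop and keeper above 25 N and angular speed of loop below 0.1 rad/s); the robot touches nothing.
It fails at once if the loop is forced: while the robot touches it with the lever up (above 1.0 rad), its bar presses on the keeper with more than 15 N (contact force between the fingers and loop above 2 N and value of joint lever above 1 rad and contact force between loop and keeper above 15 N).
It fails at once if the lever is pushed with more than 30 N (contact force between the fingers and lever_plate above 30 N).
It fails at once if the lid is pushed with more than 30 N (contact force between the fingers and lid_board above 30 N).
It fails at once if the jar or the tin is knocked or shifted by more than 15 mm (distance of any of medium_jar, gesso_tin from where it was at the start of the episode above 0.015 m).
It fails at once if the palette knife is shifted by more than 20 mm (distance of knife from where it was at the start of the episode above 0.02 m).
It also fails if it takes over 64 s, if anything falls off the work surface, if the arm or the gripper's body presses on something with over 40 N, if the wrist force passes 120 N, or if a joint passes its speed limit or range.

### The arm

A 6-joint arm with a two-finger parallel gripper is mounted at the origin on the work surface. World frame = base frame: x ahead of the robot, y to its left, z up, the work surface at z = 0. Lengths are in m, angles in rad, forces in N, time in s.
With the tool pointing down it reaches from about 0.4 to 0.825 m from the base axis. Payload 7 kg.
Tool frame: the origin (TCP) lies at the very end of the fingers, on their centre line; the grasp point (between the pads) lies 19 mm behind it; z points along the fingers, y is the line along which they close (so a half turn about z gives the same grasp; the last joint's range is limited). The gripper opens to 88 mm and grips with 3 to 60 N. Pads are 19 mm wide; open, the fingers measure 130 mm over their backs; the gripper's body (78 mm by 193 mm) begins 47 mm behind the grasp point.
Start: joints at [1.615, 0.359, 0.012, 0, -1.224, -0.288], TCP at [0.163, 0.655, 0.227] pointing down, gripper open.
Joint ranges: [-3.07, 3.07], [-1.43, 2.12], [-1.02, 1.25], [-3.03, 1.67], [-3.05, -0], [-3.03, 3.03]. Speed limits (rad/s): [2.39, 2.39, 3.01, 3.14, 3.14, 3.14].

### API

Orientations are given as [roll, pitch, yaw] about the fixed x, y, z axes, in that order (R = Rz(yaw) Ry(pitch) Rx(roll)).
In Python, from station import ctrl gives the robot as it stands.
- The arm moves only by the tool send_rows, never from a script. Its argument "targets" is a list of rows, each an object with "slide": the shift along the tool's x, y, z each as a share of 0.25 m, from -1 to 1, a list of three; "angular": the turn, a rotation vector about the tool's x, y, z each as a share of 1.5 rad, from -1 to 1, a list of three; "grip": the opening, from 0 (shut) to 1 (fully open). A call has exactly 5 rows; each row is the pose to reach, as a shift and turn from the pose commanded when the call began, along the tool's axes at that moment; what a row does not reach only later rows make up. A row lasts 1/12 s, in which the tool goes at most 41.7 mm and 7.16 degrees, less where a joint would pass 70% of its speed; a pose out of reach is approached as far as the arm can. A call with a number of a shift or a turn outside -1 to 1 is refused whole. A call with a gripper value outside its range is refused whole. The fingers move at their own pace and stop on an object; "grip_force" is the grip in N (left out, the last holds). Time passes only in rows, so rows that repeat a pose let the fingers close, or fill a call up. It gives the time, the measured TCP pose, the force, the opening and the grip force at its end, in the units of the state.
- ctrl.state(): the state, without advancing time (a new reading comes with each control period).
- ctrl.snapshot(name): name is "side" or "top" or "wrist"; returns a dict with "frame" (420x560x3 uint8, red, green, blue), "fovy" (degrees; the focal length in pixels is half the picture's height over the tangent of half this angle, whatever the lens; pixels are square), "cx", "cy" (the principal point, pixels), "camera_from_world" (4x4, takes a point from world to camera coordinates); the wrist camera has in their place "tool_from_camera" (4x4, takes a point from camera to tool coordinates, whose origin is the TCP and whose axes are the flange's). Camera axes: x right, y down, z forward; pixel columns grow to the right and rows downward; lengths in m; the calibration is good to about 2 mm. A picture is of the moment at which its call begins: read the wrist's pose just before it. There is no depth.
- ctrl.sign_off(): hands the job in; it is judged then, once.
The state is a dict: "time": time; "qpos": joint angles; "joint_velocities": joint speeds; "effort": joint torques, N m; "tool_pos": TCP position; "tool_rot": TCP orientation; "ft_force": force on the tool from outside, world axes, zero at the start; "ft_torque": the same for the moment, N m; "finger_gap": finger opening in m; "finger_force": force on a finger pad.
Only numpy, scipy, OpenCV 4.12 (cv2) and the standard library are available. Lean on these libraries where they do the work, as an engineer would, in place of code of your own. Each camera call takes 0.05 s, during which the arm holds its last target. There are 200 camera calls.

## Working session

There is one attempt and no reset: what is moved stays moved. The work goes in short steps, Python scripts to look and compute and a tool call to move; the robot and the scene stay as the last step left them, time stands still between calls to the robot, and variables do not carry over. Pictures are saved under pics/ and viewed, at most 10 in all, crops included, and the job is handed in when it is done.

Besides the shell and the picture viewer there is one more tool, called after "Emit:" by a JSON object that holds its "api" and its "payload", one argument or row to a line. send_rows: Moves the arm, as the interface text tells. Shift numbers are shares of 0.25 m and turn numbers shares of 1.5 rad, none past 1 either way. Its arguments: {"type":"object","properties":{"targets":{"type":"array"},"grip_force":{"type":"number"}},"required":["targets"]}

```bash
mkdir -p pics && ls
cat > h.py <<'E'
import numpy as np, cv2
from scipy.spatial.transform import Rotation as R
from station import ctrl
def shot(n):
    st=ctrl.state(); s=ctrl.snapshot(n); f=s["frame"]
    s["f"]=f.shape[0]/2/np.tan(np.radians(s["fovy"])/2)
    if "camera_from_world" in s: s["wfc"]=np.linalg.inv(np.array(s["camera_from_world"]))
    else:
        T=np.eye(4);T[:3,:3]=rot(st);T[:3,3]=st["tool_pos"]; s["wfc"]=T@np.array(s["tool_from_camera"])
    return s
def rot(st):
    return R.from_euler("xyz",st["tool_rot"]).as_matrix()
def save(s,p,crop=None,k=1):
    f=s["frame"]
    if crop: f=f[crop[1]:crop[3],crop[0]:crop[2]]
    cv2.imwrite(p,cv2.resize(f[:,:,::-1],None,fx=k,fy=k,interpolation=cv2.INTER_CUBIC))
def ray(s,u,v):
    d=s["wfc"][:3,:3]@np.array([(u-s["cx"])/s["f"],(v-s["cy"])/s["f"],1.]); return s["wfc"][:3,3],d/np.linalg.norm(d)
def onz(s,u,v,z):
    o,d=ray(s,u,v); return o+d*(z-o[2])/d[2]
def proj(s,p):
    q=np.linalg.inv(s["wfc"])@np.append(p,1); return s["cx"]+s["f"]*q[0]/q[2], s["cy"]+s["f"]*q[1]/q[2]
def tri(s1,p1,s2,p2):
    (o1,d1),(o2,d2)=ray(s1,*p1),ray(s2,*p2)
    t=np.linalg.lstsq(np.c_[d1,-d2],o2-o1,rcond=None)[0]; a=o1+d1*t[0];b=o2+d2*t[1]
    return (a+b)/2,np.linalg.norm(a-b)
E
python3 - <<'E'
from h import *
np.set_printoptions(precision=3,suppress=True)
print(ctrl.state())
ims=[]
for n in("top","side"):
    s=shot(n); save(s,f"pics/{n}0.png",k=1.4); print(n,s["f"],s["cx"],s["cy"],s["wfc"])
E
```

```text
pics
{'time': 0.0, 'qpos': array([ 1.615,  0.359,  0.011, -0.   , -1.224, -0.288]), 'joint_velocities': array([0.001, 0.001, 0.001, 0.001, 0.001, 0.002]), 'effort': array([  0.001, -58.272,  29.306,   6.997,   0.007,  -0.   ]), 'tool_pos': array([0.163, 0.655, 0.226]), 'tool_rot': array([ 3.14 , -0.   , -0.244]), 'ft_force': array([0.617, 0.052, 0.168]), 'ft_torque': array([-0.029, -0.038, -0.002]), 'finger_force': 0.0, 'finger_gap': 0.08784482216172197}
top 500.4678568413763 278.4554760960259 206.69497039816042 [[ 0.019 -0.992  0.126  0.426]
 [-1.    -0.02  -0.003  0.014]
 [ 0.006 -0.126 -0.992  1.412]
 [ 0.     0.     0.     1.   ]]
side 402.1244606357688 275.79662865406135 203.6341516644358 [[ 0.776 -0.53   0.343  0.261]
 [-0.631 -0.65   0.423 -0.375]
 [-0.001 -0.545 -0.839  0.901]
 [ 0.     0.     0.     1.   ]]
```

View pics/top0.png

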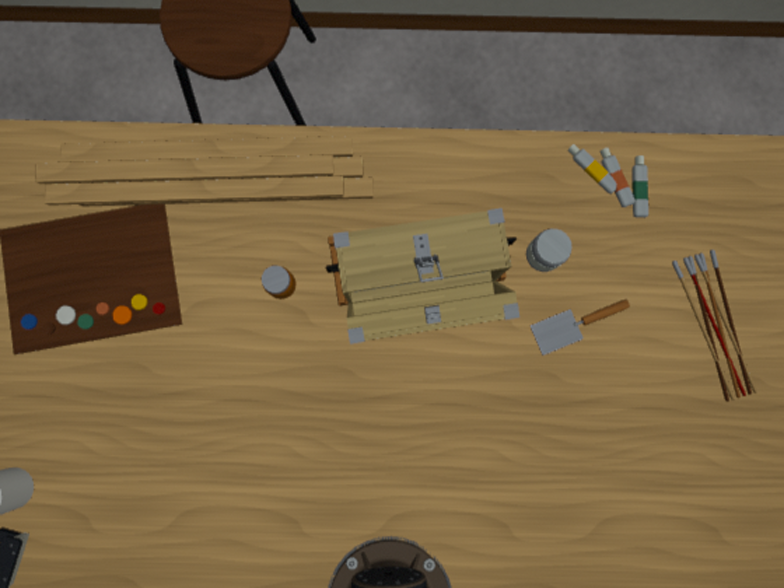

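View pics/side0.png

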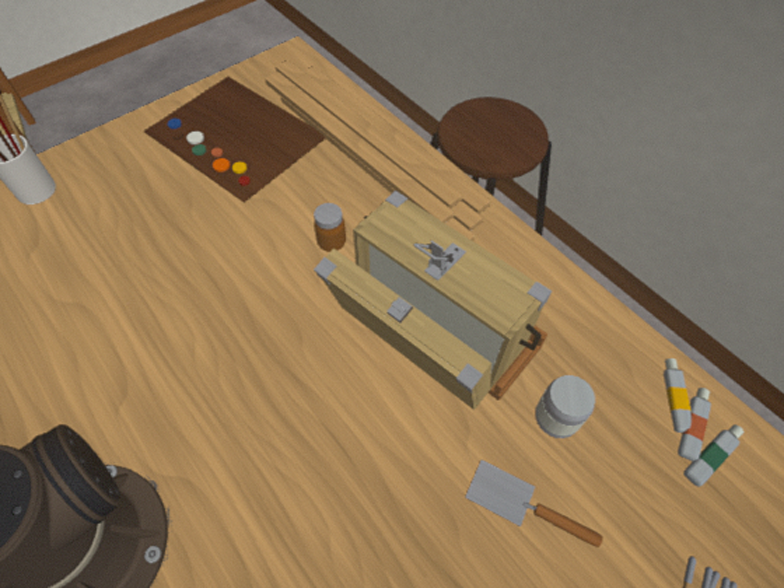

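The top view shows the body's corner plates at (341,240) and (496,216), the lid's at (356,336) and (512,311), the keeper at (432,314) and the catch near (427,262). The side view shows the same things at (397,199), (539,293), (326,268), (468,375), (400,310) and (438,258). The knife, at about (580,325) in the top view, is to the right, the jar is left at (278,282), and the tin right at (549,250).

Run:
```python
from h import *
np.set_printoptions(precision=4,suppress=True)
t=shot("top");s=shot("side")
def cen(s,u,v,r=11):
    u/=1.4;v/=1.4
    f=s["frame"].astype(int); m=((f.max(2)-f.min(2)<32)&(f.min(2)>95)).astype(np.uint8)
    n,l,st,c=cv2.connectedComponentsWithStats(m)
    k=[i for i in range(1,n) if st[i,4]>15 and np.hypot(*(c[i]-[u,v]))<r]
    if not k: return (u,v),0
    i=max(k,key=lambda i:st[i,4]); return tuple(c[i]),st[i,4]
P={"BL":((341,240),(397,199)),"BR":((496,216),(539,293)),"LL":((356,336),(326,268)),"LR":((512,311),(468,375)),"K":((432,314),(400,310)),"catch":((430,264),(438,258))}
for k,(a,b) in P.items():
    pa,na=cen(t,*a);pb,nb=cen(s,*b); p,e=tri(t,pa,s,pb); print(k,np.round(pa,1),na,np.round(pb,1),nb,p,e)
for n in "ts":
    q={"t":t,"s":s}[n]; save(q,f"pics/z{n}.png",(215,140,385,255) if n=="t" else (215,130,400,295),4)
a=cv2.imread("pics/zt.png");b=cv2.imread("pics/zs.png");b=cv2.resize(b[120:520],None,fx=.9,fy=.9)
c=np.zeros((600,800,3),np.uint8); a=a[:300,:680]; c[:300,:680]=a; h=min(300,b.shape[0]); c[300:300+h,:b.shape[1]]=b[:h,:800]
cv2.imwrite("pics/z.png",c)
```

```text
BL [243.6 170.8] 114 [283.  141.8] 102 [0.6656 0.0969 0.2041] 0.00016447930794166398
BR [353.7 154. ] 111 [385.2 209. ] 158 [ 0.7144 -0.1742  0.1996] 0.00029579934378014
LL [254.  239.1] 117 [231.9 191.1] 137 [0.4992 0.0679 0.1898] 0.0006048592172740659
LR [364.8 221.8] 116 [335.  268.6] 196 [ 0.547  -0.2028  0.1892] 0.0011996218893071888
K [309.2 224.7] 104 [285.7 221.4] 0 [ 0.5371 -0.0663  0.1972] 0.0005095580028715183
catch [306.2 194.8] 92 [315.  184.8] 386 [ 0.6081 -0.059   0.2525] 0.01486798384471999
```

View pics/z.png

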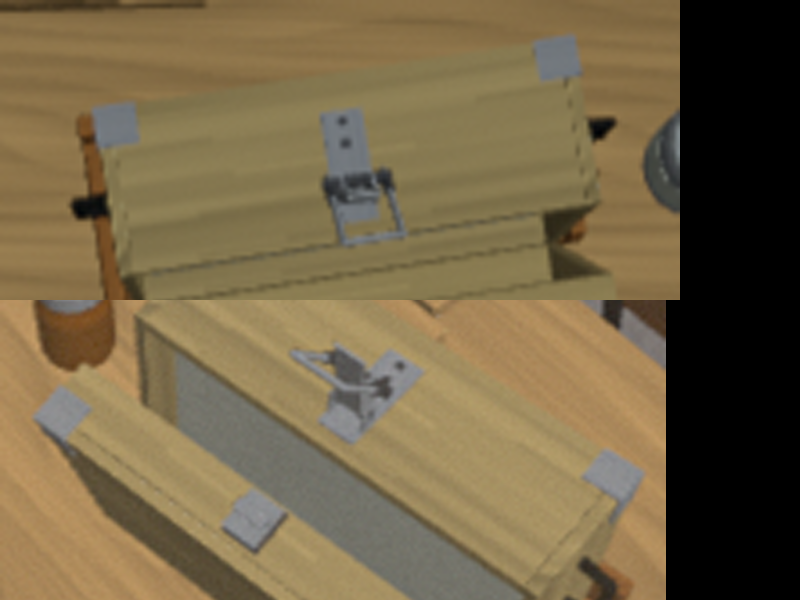

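```bash
cat >> h.py <<'E'
YAW=0.178; OR=np.array([0.5985,-0.055,0.])
CR=R.from_euler("z",YAW).as_matrix()
def C(x,y,z): return OR+CR@np.array([x,y,z])/1000
def toC(p): return CR.T@(np.asarray(p)-OR)*1000
def TR(tilt,yaw=None): return R.from_euler("z",YAW if yaw is None else yaw).as_matrix()@np.diag([1,-1,-1.])@R.from_euler("y",tilt).as_matrix()
def plan(wps,start=None):
    """wps: list of (carrier mm pos, tilt rad); prints slide/angular for each, from the measured pose on"""
    st=ctrl.state(); p=np.array(st["tool_pos"]); M=rot(st)
    for c,t in wps:
        q=C(*c); N=TR(t) if t is not None else M
        w=R.from_matrix(M.T@N).as_rotvec(); d=M.T@(q-p)
        print(c,"slide",np.round(d/.25,3),"ang",np.round(w/1.5,3),"rows",round(max(np.linalg.norm(d)/.0417,np.linalg.norm(w)/.125),1)); p,M=q,N
E
python3 - <<'E'
from h import *
np.set_printoptions(precision=4,suppress=True)
t=shot("top");s=shot("side")
p,e=tri(t,(308,199.5),s,(302.8,178.3)); print("bar",toC(p),e)
for k,a in (("jar",(278,275)),("tin",(552,243))): print(k,toC(onz(t,a[0]/1.4,a[1]/1.4,.09)))
print("knife",toC(onz(t,530/1.4,335/1.4,0)))
print("K",toC([0.5371,-0.0663,0.1972]))
plan([((-330,400,380),None),((-250,220,380),None),((-230,20,350),0.0),((-170,0,215),0.6),((-130,0,185),0.6)])
E
```

```text
bar [-13.4333   0.9071 292.5258] 6.18852298865646e-05
jar [ 66.7905 270.3642  90.    ]
tin [  45.7161 -257.6116   90.    ]
knife [-118.9072 -202.7024    0.    ]
K [-62.4307  -0.2499 197.2   ]
(-330, 400, 380) slide [ 0.517  1.416 -0.614] ang [0. 0. 0.] rows 9.8
(-250, 220, 380) slide [0.587 0.526 0.   ] ang [0. 0. 0.] rows 4.7
(-230, 20, 350) slide [0.4   0.697 0.12 ] ang [ 0.     0.    -0.281] rows 4.9
(-170, 0, 215) slide [0.24 0.08 0.54] ang [-0.   0.4  0. ] rows 4.8
(-130, 0, 185) slide [0.064 0.    0.189] ang [0. 0. 0.] rows 1.2
```

Emit:
{"api": "send_rows", "payload": {
  "targets": [
    {"slide": [0.05, 0.05, -0.15], "angular": [0, 0, 0], "grip": 0.7},
    {"slide": [0.1, 0.2, -0.31], "angular": [0, 0, 0], "grip": 0.7},
    {"slide": [0.18, 0.35, -0.31], "angular": [0, 0, 0], "grip": 0.7},
    {"slide": [0.22, 0.5, -0.31], "angular": [0, 0, 0], "grip": 0.7},
    {"slide": [0.26, 0.65, -0.31], "angular": [0, 0, 0], "grip": 0.7}
  ]
}}

```text
time: 0.72
tool_pos: [0.187, 0.4862, 0.3046]
tool_rot: [-3.14, 0.0, -0.244]
ft_force: [0.5, 0.4, 1.5]
finger_gap: 0.0629
finger_force: 0.0
```

Emit:
{"api": "send_rows", "payload": {
  "targets": [
    {"slide": [0.05, 0.15, -0.07], "angular": [0, 0, 0], "grip": 0.7},
    {"slide": [0.1, 0.3, -0.14], "angular": [0, 0, 0], "grip": 0.7},
    {"slide": [0.16, 0.46, -0.2], "angular": [0, 0, 0], "grip": 0.7},
    {"slide": [0.21, 0.61, -0.25], "angular": [0, 0, 0], "grip": 0.7},
    {"slide": [0.26, 0.76, -0.3], "angular": [0, 0, 0], "grip": 0.7}
  ]
}}

```text
time: 1.13
tool_pos: [0.2034, 0.2913, 0.3777]
tool_rot: [-3.141, 0.0, -0.244]
ft_force: [0.9, -0.2, 0.2]
finger_gap: 0.0611
finger_force: 0.0
```

Emit:
{"api": "send_rows", "payload": {
  "targets": [
    {"slide": [0.12, 0.11, 0], "angular": [0, 0, 0], "grip": 0.7},
    {"slide": [0.24, 0.22, 0], "angular": [0, 0, 0], "grip": 0.7},
    {"slide": [0.36, 0.33, 0], "angular": [0, 0, 0], "grip": 0.7},
    {"slide": [0.48, 0.43, 0], "angular": [0, 0, 0], "grip": 0.7},
    {"slide": [0.59, 0.53, 0], "angular": [0, 0, 0], "grip": 0.7}
  ]
}}

```text
time: 1.55
tool_pos: [0.3149, 0.1272, 0.3778]
tool_rot: [-3.139, -0.001, -0.243]
ft_force: [1.2, 1.3, -0.0]
finger_gap: 0.0612
finger_force: 0.0
```

Emit:
{"api": "send_rows", "payload": {
  "targets": [
    {"slide": [0.08, 0.14, 0.02], "angular": [0, 0, -0.06], "grip": 0.7},
    {"slide": [0.16, 0.28, 0.05], "angular": [0, 0, -0.12], "grip": 0.7},
    {"slide": [0.24, 0.42, 0.07], "angular": [0, 0, -0.18], "grip": 0.7},
    {"slide": [0.32, 0.56, 0.1], "angular": [0, 0, -0.23], "grip": 0.7},
    {"slide": [0.4, 0.7, 0.12], "angular": [0, 0, -0.28], "grip": 0.7}
  ]
}}

```text
time: 1.97
tool_pos: [0.3603, -0.0325, 0.3522]
tool_rot: [-3.141, -0.001, 0.161]
ft_force: [0.3, 1.0, 0.8]
finger_gap: 0.0611
finger_force: 0.0
```

Run:
```python
from h import *
st=ctrl.state();print(st["time"],toC(st["tool_pos"]),st["tool_rot"],st["qpos"],st["ft_force"],st["finger_gap"])
plan([((-170,0,215),0.6),((-130,0,185),0.6)])
```

```text
1.9667 [-230.419249     64.31312465  352.23341336] [-3.14101885e+00 -1.42915568e-03  1.61151346e-01] [ 4.68660470e-01 -2.60047501e-01 -3.67842358e-01 -1.14988775e-04
 -1.46146567e+00  1.26330007e+00] [0.34177257 0.99711077 0.79435527] 0.0611278407257556
(-170, 0, 215) slide [0.245 0.253 0.549] ang [ 0.003  0.399 -0.011] rows 4.8
(-130, 0, 185) slide [0.064 0.    0.189] ang [0. 0. 0.] rows 1.2
```

Emit:
{"api": "send_rows", "payload": {
  "targets": [
    {"slide": [0.05, 0.03, 0.1], "angular": [0, 0.08, 0], "grip": 0.65},
    {"slide": [0.1, 0.06, 0.2], "angular": [0, 0.16, 0], "grip": 0.65},
    {"slide": [0.15, 0.09, 0.31], "angular": [0, 0.24, 0], "grip": 0.65},
    {"slide": [0.2, 0.12, 0.42], "angular": [0, 0.32, 0], "grip": 0.65},
    {"slide": [0.24, 0.15, 0.52], "angular": [0, 0.4, 0], "grip": 0.65}
  ]
}}

```text
time: 2.38
tool_pos: [0.4235, -0.0594, 0.2336]
tool_rot: [-3.141, -0.535, 0.154]
ft_force: [1.4, -1.0, -0.4]
finger_gap: 0.0571
finger_force: 0.0
```

Run:
```python
from h import *
s=shot("side");save(s,"pics/s1.png",(150,80,450,305),2.6)
st=ctrl.state();print(st["time"],toC(st["tool_pos"]),st["tool_rot"],st["joint_velocities"],st["ft_force"],st["finger_gap"])
plan([((-130,0,185),0.6)])
```

```text
2.4333 [-178.04055171   25.42366048  223.8775537 ] [-3.14068725 -0.53068955  0.15413752] [ 0.02062794  0.03354023  0.1688594  -0.19587138 -0.5406011   0.11157245] [ -8.32577093  -3.23323006 -15.30486555] 0.05714761458256989
(-130, 0, 185) slide [0.089 0.097 0.232] ang [ 0.008  0.046 -0.013] rows 1.6
```

Emit:
{"api": "send_rows", "payload": {
  "targets": [
    {"slide": [0.02, 0.03, 0.06], "angular": [0, 0.01, 0], "grip": 0.65},
    {"slide": [0.04, 0.06, 0.12], "angular": [0, 0.02, 0], "grip": 0.65},
    {"slide": [0.05, 0.09, 0.19], "angular": [0, 0.04, 0], "grip": 0.65},
    {"slide": [0.06, 0.1, 0.25], "angular": [0, 0.04, 0], "grip": 0.65},
    {"slide": [0.06, 0.1, 0.25], "angular": [0, 0.04, 0], "grip": 0.65}
  ]
}}

```text
time: 2.85
tool_pos: [0.4739, -0.0803, 0.1881]
tool_rot: [3.141, -0.582, 0.152]
ft_force: [0.5, 0.4, -0.0]
finger_gap: 0.057
finger_force: 0.0
```

Run:
```python
from h import *
s=shot("side");save(s,"pics/s1.png",(150,80,450,305),2.6)
st=ctrl.state();print(st["time"],toC(st["tool_pos"]),st["tool_rot"],st["ft_force"],st["finger_gap"])
plan([((-115,0,172),0.6),((-90,0,172),0.6),((-65,0,179),0.6),((-55,0,182),0.6),((-50,0,182),0.6)])
```

```text
2.9 [-127.37202313   -2.58085123  189.02448367] [ 3.14115329 -0.58270727  0.15230854] [-0.223661    0.46573697  0.05786497] 0.05713493213978103
(-115, 0, 172) slide [ 0.004 -0.012  0.084] ang [ 0.01   0.012 -0.014] rows 0.5
(-90, 0, 172) slide [ 0.083 -0.     0.056] ang [0. 0. 0.] rows 0.6
(-65, 0, 179) slide [0.098 0.    0.033] ang [0. 0. 0.] rows 0.6
(-55, 0, 182) slide [0.04  0.    0.013] ang [0. 0. 0.] rows 0.3
(-50, 0, 182) slide [ 0.017 -0.     0.011] ang [0. 0. 0.] rows 0.1
```

View pics/s1.png

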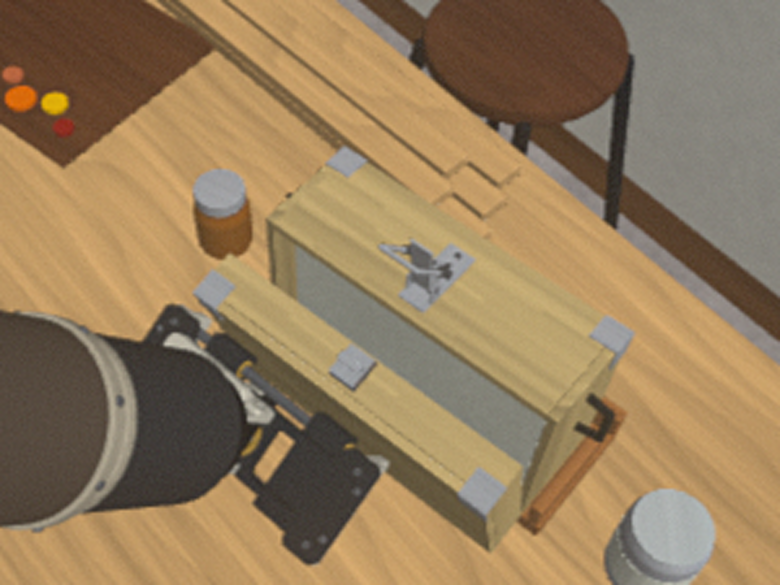

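The side view shows the gripper just outside the lid with its fingers on both sides of the keeper (at 352,365). The loop is up, with its bar near (390,248).

Emit:
{"api": "send_rows", "payload": {
  "targets": [
    {"slide": [0.002, -0.006, 0.04], "angular": [0, 0, -0.01], "grip": 0.65},
    {"slide": [0.004, -0.012, 0.084], "angular": [0, 0, -0.014], "grip": 0.65},
    {"slide": [0.03, -0.012, 0.1], "angular": [0, 0, -0.014], "grip": 0.65},
    {"slide": [0.055, -0.012, 0.12], "angular": [0, 0, -0.014], "grip": 0.65},
    {"slide": [0.08, -0.012, 0.135], "angular": [0, 0, -0.014], "grip": 0.65}
  ]
}}

```text
time: 3.32
tool_pos: [0.5087, -0.0718, 0.1748]
tool_rot: [3.13, -0.585, 0.179]
ft_force: [-7.8, -0.3, 3.0]
finger_gap: 0.0571
finger_force: 3.4
```

Emit:
{"api": "send_rows", "payload": {
  "targets": [
    {"slide": [0.012, 0, 0.005], "angular": [0, 0, 0], "grip": 0.65},
    {"slide": [0.024, 0, 0.01], "angular": [0, 0, 0], "grip": 0.65},
    {"slide": [0.036, 0, 0.014], "angular": [0, 0, 0], "grip": 0.65},
    {"slide": [0.048, 0, 0.018], "angular": [0, 0, 0], "grip": 0.65},
    {"slide": [0.06, 0, 0.022], "angular": [0, 0, 0], "grip": 0.65}
  ]
}}

```text
time: 3.73
tool_pos: [0.5226, -0.0697, 0.1779]
tool_rot: [3.13, -0.584, 0.178]
ft_force: [-7.7, -2.0, 3.5]
finger_gap: 0.0571
finger_force: 3.3
```

Run:
```python
from h import *
st=ctrl.state();print(st["time"],toC(st["tool_pos"]),st["tool_rot"],st["ft_force"],st["finger_gap"])
plan([((-65,0,179),0.6),((-55,0,182),0.6),((-50,0,182),0.6)])
```

```text
3.7333 [-77.25966581  -1.028802   177.93780538] [ 3.12983572 -0.58351261  0.17842526] [-7.73614788 -2.04273102  3.51615806] 0.0570988266642372
(-65, 0, 179) slide [ 0.043 -0.004  0.023] ang [0.008 0.011 0.   ] rows 0.3
(-55, 0, 182) slide [0.04  0.    0.013] ang [0. 0. 0.] rows 0.3
(-50, 0, 182) slide [ 0.017 -0.     0.011] ang [0. 0. 0.] rows 0.1
```

Emit:
{"api": "send_rows", "payload": {
  "targets": [
    {"slide": [0.012, 0, 0.005], "angular": [0, 0, 0], "grip": 0.65},
    {"slide": [0.024, 0, 0.01], "angular": [0, 0, 0], "grip": 0.65},
    {"slide": [0.036, 0, 0.014], "angular": [0, 0, 0], "grip": 0.65},
    {"slide": [0.046, 0, 0.018], "angular": [0, 0, 0], "grip": 0.65},
    {"slide": [0.056, 0, 0.02], "angular": [0, 0, 0], "grip": 0.65}
  ]
}}

```text
time: 4.15
tool_pos: [0.5371, -0.067, 0.1818]
tool_rot: [3.13, -0.584, 0.179]
ft_force: [-5.4, -1.1, 1.7]
finger_gap: 0.0569
finger_force: 2.9
```

Run:
```python
from h import *
st=ctrl.state();print(st["time"],toC(st["tool_pos"]),st["tool_rot"],st["ft_force"],st["finger_gap"])
t=shot("top")
for x in (0,-45): print(proj(t,C(x,-100,200)),proj(t,C(x,100,200)))
save(t,"pics/t1.png",(215,140,385,255),4)
```

```text
4.15 [-62.51879325  -0.90673717 181.8058768 ] [ 3.13003003 -0.58409959  0.17860673] [-5.37291766 -1.1424287   1.72561711] 0.05686566097236039
(np.float64(345.2314963361321), np.float64(193.02457286853422)) (np.float64(264.64386250354494), np.float64(205.74056219925941))
(np.float64(348.4451244149118), np.float64(211.02250558844102)) (np.float64(267.50415309506343), np.float64(223.87156979617765))
```

View pics/t1.png

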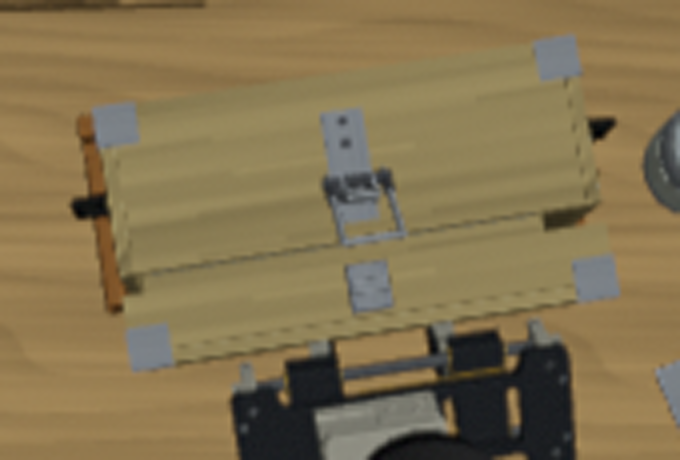

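The top view shows the lid nearly shut, with a small gap left along the seam and the keeper at (369,285). It pushes on about 10 mm, slowly.

Emit:
{"api": "send_rows", "payload": {
  "targets": [
    {"slide": [0.006, 0, 0.003], "angular": [0, 0, 0], "grip": 0.65},
    {"slide": [0.011, 0, 0.005], "angular": [0, 0, 0], "grip": 0.65},
    {"slide": [0.016, 0, 0.007], "angular": [0, 0, 0], "grip": 0.65},
    {"slide": [0.02, 0, 0.009], "angular": [0, 0, 0], "grip": 0.65},
    {"slide": [0.023, 0, 0.01], "angular": [0, 0, 0], "grip": 0.65}
  ]
}}

```text
time: 4.62
tool_pos: [0.5435, -0.0657, 0.1831]
tool_rot: [3.13, -0.585, 0.179]
ft_force: [-7.5, -1.5, 4.8]
finger_gap: 0.0571
finger_force: 2.9
```

Emit:
{"api": "send_rows", "payload": {
  "targets": [
    {"slide": [0.001, 0, 0.0], "angular": [0, 0, 0], "grip": 0.65},
    {"slide": [0.002, 0, 0.001], "angular": [0, 0, 0], "grip": 0.65},
    {"slide": [0.004, 0, 0.001], "angular": [0, 0, 0], "grip": 0.65},
    {"slide": [0.005, 0, 0.002], "angular": [0, 0, 0], "grip": 0.65},
    {"slide": [0.006, 0, 0.002], "angular": [0, 0, 0], "grip": 0.65}
  ]
}}

```text
time: 5.03
tool_pos: [0.5449, -0.0654, 0.1835]
tool_rot: [3.13, -0.585, 0.179]
ft_force: [-5.3, -0.9, 3.7]
finger_gap: 0.057
finger_force: 2.7
```

Run:
```python
from h import *
st=ctrl.state();print(st["time"],toC(st["tool_pos"]),st["tool_rot"],st["ft_force"],st["finger_gap"])
```

```text
5.0333 [-54.59881236  -0.77350232 183.47556047] [ 3.1303404  -0.58498411  0.17873823] [-5.30144742 -0.92834817  3.66681514] 0.057046177277283346
```

Small steps until the force rises.

Emit:
{"api": "send_rows", "payload": {
  "targets": [
    {"slide": [0.001, 0, 0.0], "angular": [0, 0, 0], "grip": 0.65},
    {"slide": [0.002, 0, 0.001], "angular": [0, 0, 0], "grip": 0.65},
    {"slide": [0.004, 0, 0.001], "angular": [0, 0, 0], "grip": 0.65},
    {"slide": [0.006, 0, 0.002], "angular": [0, 0, 0], "grip": 0.65},
    {"slide": [0.008, 0, 0.003], "angular": [0, 0, 0], "grip": 0.65}
  ]
}}

```text
time: 5.45
tool_pos: [0.5469, -0.0651, 0.184]
tool_rot: [3.13, -0.585, 0.179]
ft_force: [-5.0, -1.6, 4.0]
finger_gap: 0.057
finger_force: 2.8
```

Emit:
{"api": "send_rows", "payload": {
  "targets": [
    {"slide": [0.001, 0, 0.0], "angular": [0, 0, 0], "grip": 0.65},
    {"slide": [0.002, 0, 0.001], "angular": [0, 0, 0], "grip": 0.65},
    {"slide": [0.003, 0, 0.001], "angular": [0, 0, 0], "grip": 0.65},
    {"slide": [0.004, 0, 0.002], "angular": [0, 0, 0], "grip": 0.65},
    {"slide": [0.005, 0, 0.002], "angular": [0, 0, 0], "grip": 0.65}
  ]
}}

```text
time: 5.87
tool_pos: [0.5483, -0.0648, 0.1843]
tool_rot: [3.13, -0.585, 0.179]
ft_force: [-5.3, -1.4, 3.9]
finger_gap: 0.0569
finger_force: 2.7
```

Emit:
{"api": "send_rows", "payload": {
  "targets": [
    {"slide": [0.001, 0, 0.0], "angular": [0, 0, 0], "grip": 0.65},
    {"slide": [0.002, 0, 0.001], "angular": [0, 0, 0], "grip": 0.65},
    {"slide": [0.004, 0, 0.001], "angular": [0, 0, 0], "grip": 0.65},
    {"slide": [0.005, 0, 0.002], "angular": [0, 0, 0], "grip": 0.65},
    {"slide": [0.006, 0, 0.002], "angular": [0, 0, 0], "grip": 0.65}
  ]
}}

```text
time: 6.28
tool_pos: [0.5489, -0.0649, 0.1842]
tool_rot: [3.13, -0.584, 0.179]
ft_force: [-13.6, -0.4, 9.2]
finger_gap: 0.0569
finger_force: 6.6
```

Emit:
{"api": "send_rows", "payload": {
  "targets": [
    {"slide": [0.001, 0, 0.0], "angular": [0, 0, 0], "grip": 0.65},
    {"slide": [0.002, 0, 0.001], "angular": [0, 0, 0], "grip": 0.65},
    {"slide": [0.003, 0, 0.001], "angular": [0, 0, 0], "grip": 0.65},
    {"slide": [0.004, 0, 0.002], "angular": [0, 0, 0], "grip": 0.65},
    {"slide": [0.005, 0, 0.002], "angular": [0, 0, 0], "grip": 0.65}
  ]
}}

```text
time: 6.7
tool_pos: [0.5491, -0.065, 0.1841]
tool_rot: [3.13, -0.583, 0.178]
ft_force: [-22.9, 2.6, 15.1]
finger_gap: 0.0567
finger_force: 11.6
```

Run:
```python
from h import *
np.set_printoptions(precision=4,suppress=True)
st=ctrl.state();print(st["time"],toC(st["tool_pos"]),st["tool_rot"],st["ft_force"],st["finger_gap"])
t=shot("top");w=shot("wrist")
a=t["frame"][140:255,215:385,::-1];a=cv2.resize(a,None,fx=3,fy=2.6,interpolation=cv2.INTER_CUBIC)
b=w["frame"][:,:,::-1];b=cv2.resize(b,(400,300))
c=np.zeros((600,800,3),np.uint8);c[:299,:510]=a[:299];c[300:,:400]=b;cv2.imwrite("pics/m2.png",c)
f=t["frame"].astype(int); m=((f.max(2)-f.min(2)<32)&(f.min(2)>95)).astype(np.uint8)
n,l,sta,cc=cv2.connectedComponentsWithStats(m)
for i in range(1,n):
    if sta[i,4]>40 and 215<cc[i][0]<385 and 140<cc[i][1]<240: print(cc[i],sta[i,4],toC(onz(t,*cc[i],.2)))
```

```text
6.7 [-50.3841  -1.0508 184.1075] [ 3.13   -0.5826  0.1783] [-22.88     2.6367  15.109 ] 0.05668903155835804
[353.8   154.087] 115 [  92.7398 -137.9993  200.    ]
[243.4957 170.906 ] 117 [ 93.6611 138.072  200.    ]
[301.4592 176.3469] 196 [ 57.8277  -0.7523 200.    ]
[306.21  200.653] 219 [ -3.5852  -2.3514 200.    ]
[362.625  203.7167] 120 [ -32.7406 -137.437   200.    ]
[251.2213 221.082 ] 122 [-32.0391 138.0508 200.    ]
```

View pics/m2.png

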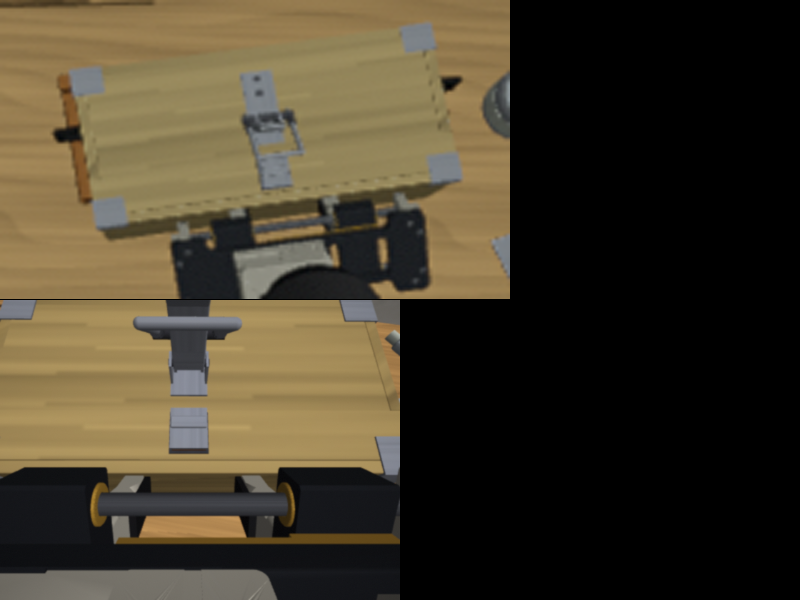

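The lid is shut: its corner plates read x ≈ -32 mm, which is where they should be. The wrist view shows the keeper at (188,430) and the loop bar at (188,325). Next I back off and rise.

Run:
```python
from h import *
w=shot("wrist"); np.savez("w0.npz",frame=w["frame"],wfc=w["wfc"],f=w["f"],cx=w["cx"],cy=w["cy"])
plan([((-75,0,190),0.5),((-95,0,290),0.4)])
```

```text
(-75, 0, 190) slide [-0.069 -0.003 -0.074] ang [ 0.008 -0.055 -0.   ] rows 0.7
(-95, 0, 290) slide [ 0.122 -0.    -0.389] ang [ 0.    -0.067  0.   ] rows 2.4
```

Emit:
{"api": "send_rows", "payload": {
  "targets": [
    {"slide": [-0.02, -0.003, -0.02], "angular": [0, -0.02, 0], "grip": 0.65},
    {"slide": [-0.07, -0.003, -0.07], "angular": [0, -0.055, 0], "grip": 0.7},
    {"slide": [-0.07, -0.003, -0.07], "angular": [0, -0.055, 0], "grip": 0.75},
    {"slide": [-0.07, -0.003, -0.07], "angular": [0, -0.055, 0], "grip": 0.75},
    {"slide": [-0.07, -0.003, -0.07], "angular": [0, -0.055, 0], "grip": 0.75}
  ]
}}

```text
time: 7.27
tool_pos: [0.5281, -0.0671, 0.1895]
tool_rot: [3.132, -0.505, 0.178]
ft_force: [0.7, 0.4, -0.4]
finger_gap: 0.0654
finger_force: 0.0
```

Emit:
{"api": "send_rows", "payload": {
  "targets": [
    {"slide": [0.03, 0, -0.12], "angular": [0, -0.02, 0], "grip": 0.75},
    {"slide": [0.06, 0, -0.24], "angular": [0, -0.04, 0], "grip": 0.75},
    {"slide": [0.12, 0, -0.39], "angular": [0, -0.067, 0], "grip": 0.75},
    {"slide": [0.12, 0, -0.39], "angular": [0, -0.067, 0], "grip": 0.75},
    {"slide": [0.12, 0, -0.39], "angular": [0, -0.067, 0], "grip": 0.75}
  ]
}}

```text
time: 7.68
tool_pos: [0.5087, -0.0702, 0.2913]
tool_rot: [3.132, -0.408, 0.177]
ft_force: [0.0, 0.1, -1.9]
finger_gap: 0.0656
finger_force: 0.0
```

Run:
```python
from h import *
st=ctrl.state();print(st["time"],toC(st["tool_pos"]),st["tool_rot"],st["ft_force"],st["finger_gap"])
w=shot("wrist"); np.savez("w1.npz",frame=w["frame"],wfc=w["wfc"],f=w["f"],cx=w["cx"],cy=w["cy"])
s=dict(np.load("w0.npz"))
for q in(w,s):print(proj(q,C(-19,0,210)),proj(q,C(-13,0,292)),proj(q,C(26,0,217)))
a=s["frame"][20:230,160:370,::-1];a=cv2.resize(a,(400,400),interpolation=cv2.INTER_CUBIC)
b=cv2.resize(w["frame"][:,:,::-1],None,fx=.714,fy=.714)
c=np.zeros((600,800,3),np.uint8);c[:400,:400]=a;c[300:,400:]=b[:300,:400];cv2.imwrite("pics/m3.png",c)
```

```text
7.6833 [-91.11447932   0.96962662 291.33996216] [ 3.13155826 -0.40792613  0.17656845] [ 0.00256212  0.09205466 -1.8647887 ] 0.06560111526894478
(np.float64(268.92632350434553), np.float64(166.33899213583382)) (np.float64(270.00367592522593), np.float64(110.94803257262149)) (np.float64(268.6389270518348), np.float64(106.06982999212063))
(np.float64(266.7594546705504), np.float64(181.57376561371396)) (np.float64(267.321334560573), np.float64(14.13751434349021)) (np.float64(266.38414198935567), np.float64(88.21636957391868))
```

View pics/m3.png

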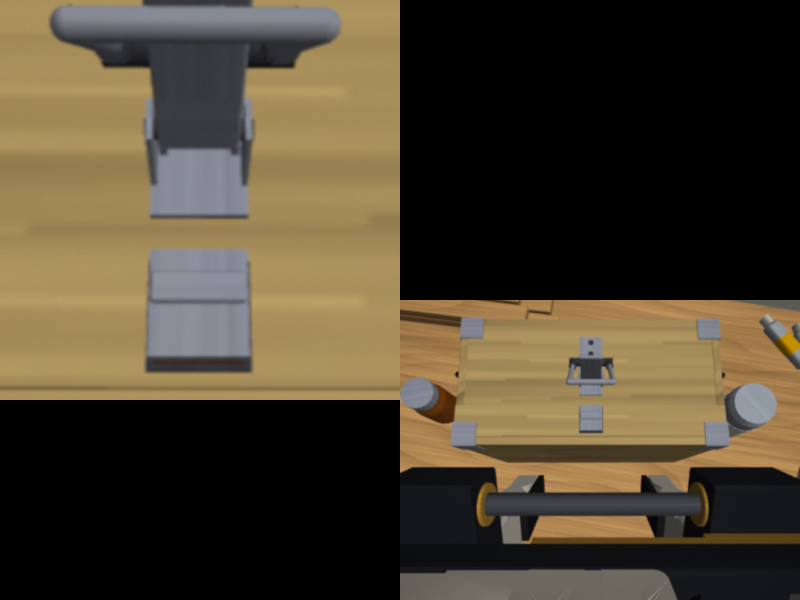

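The w0 crop (left) shows the loop bar at (195,24), the lip's outer edge at row 300, and the foot plate's front edge at rows 357 to 371. The w1 view shows the bar at (591,380). Everything lies near y = 0.

Run:
```python
from h import *
np.set_printoptions(precision=1,suppress=True)
s=dict(np.load("w0.npz"));w=dict(np.load("w1.npz"));k=210/400
def onx(q,u,v,x):
    o,d=ray(q,u,v);o=CR.T@(o-OR)*1000;d=CR.T@d;return o+d*(x-o[0])/d[0]
def px(u,v):return 160+u*k,20+v*k
p,e=tri(s,px(195,24),w,((591-400)/.714,80/.714));print("bar",toC(p),e*1000)
for n,uv,x in (("foot top",(199,357),-31),("foot bottom",(199,371),-31),("lip",(199,300),-20.8),("lip up",(199,272),-15)):print(n,onx(s,*px(*uv),x))
print("catch plate front", toC(onz(s,*px(199,217),.2)))
plan([((-35,0,312),0.5),((-5,0,279),0.5)])
```

```text
bar [ -9.7   1.2 283.6] 0.033935810789714076
foot top [-31.    1.1 209. ]
foot bottom [-31.    1.1 198.7]
lip [-20.8   1.  218.4]
lip up [-15.    1.  220.6]
catch plate front [ 11.7   1.  200. ]
(-35, 0, 312) slide [0.2 0.  0. ] ang [ 0.   0.1 -0. ] rows 1.5
(-5, 0, 279) slide [ 0.  -0.   0.2] ang [0. 0. 0.] rows 1.1
```

Run:
```python
from h import *
plan([((-21,1,322),0.35),((-4,1,275),0.35)])
```

```text
(-21, 1, 322) slide [ 0.314 -0.    -0.009] ang [ 0.007 -0.036 -0.001] rows 1.9
(-4, 1, 275) slide [-0.001 -0.     0.2  ] ang [0. 0. 0.] rows 1.2
```

Emit:
{"api": "send_rows", "payload": {
  "targets": [
    {"slide": [0.1, 0, -0.06], "angular": [0, -0.01, 0], "grip": 0.75},
    {"slide": [0.22, 0, -0.04], "angular": [0.005, -0.03, 0], "grip": 0.75},
    {"slide": [0.314, 0, -0.009], "angular": [0.007, -0.036, 0], "grip": 0.75},
    {"slide": [0.314, 0, -0.009], "angular": [0.007, -0.036, 0], "grip": 0.75},
    {"slide": [0.314, 0, -0.009], "angular": [0.007, -0.036, 0], "grip": 0.75}
  ]
}}

```text
time: 8.15
tool_pos: [0.5775, -0.0579, 0.3182]
tool_rot: [-3.141, -0.344, 0.176]
ft_force: [0.4, -0.1, -0.7]
finger_gap: 0.0658
finger_force: 0.0
```

Emit:
{"api": "send_rows", "payload": {
  "targets": [
    {"slide": [0, 0, 0.05], "angular": [0, 0, 0], "grip": 0.75},
    {"slide": [0, 0, 0.1], "angular": [0, 0, 0], "grip": 0.75},
    {"slide": [0, 0, 0.15], "angular": [0, 0, 0], "grip": 0.75},
    {"slide": [0, 0, 0.2], "angular": [0, 0, 0], "grip": 0.75},
    {"slide": [0, 0, 0.2], "angular": [0, 0, 0], "grip": 0.75}
  ]
}}

```text
time: 8.57
tool_pos: [0.5916, -0.0551, 0.2702]
tool_rot: [-3.14, -0.343, 0.176]
ft_force: [-0.7, 1.0, -0.7]
finger_gap: 0.0658
finger_force: 0.0
```

Run:
```python
from h import *
st=ctrl.state();print(st["time"],toC(st["tool_pos"]),st["tool_rot"],st["ft_force"],st["finger_gap"])
w=shot("wrist");s=shot("side");t=shot("top")
c=np.zeros((600,800,3),np.uint8)
c[:300,:400]=cv2.resize(w["frame"][:,:,::-1],(400,300))
c[:300,400:]=cv2.resize(t["frame"][140:255,230:383,::-1],(400,300),interpolation=cv2.INTER_CUBIC)
c[300:,:400]=cv2.resize(s["frame"][110:260,215:415,::-1],(400,300),interpolation=cv2.INTER_CUBIC)
c[300:,400:]=cv2.resize(w["frame"][20:230,130:410,::-1],(400,300),interpolation=cv2.INTER_CUBIC)
cv2.imwrite("pics/m4.png",c)
```

```text
8.5667 [ -6.77146983   1.1627131  270.15839607] [-3.14029258 -0.34297883  0.17583467] [-0.73567075  0.96342586 -0.69746644] 0.06581197199848414
```

View pics/m4.png

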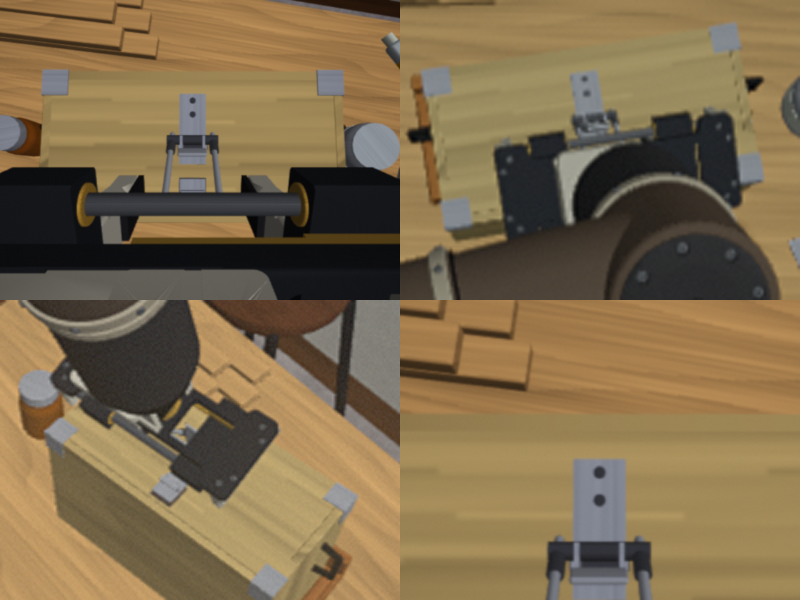

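The fingers straddle the rods: in the wrist view the rods are at u=167 and 216, with the pads at about 125 and 262, so they are centred. I move 4 mm further in and grip lightly.

Emit:
{"api": "send_rows", "payload": {
  "targets": [
    {"slide": [0.016, 0, 0], "angular": [0, 0, 0], "grip": 0.6},
    {"slide": [0.016, 0, 0], "angular": [0, 0, 0], "grip": 0.5},
    {"slide": [0.016, 0, 0], "angular": [0, 0, 0], "grip": 0.4},
    {"slide": [0.016, 0, 0], "angular": [0, 0, 0], "grip": 0.4},
    {"slide": [0.016, 0, 0], "angular": [0, 0, 0], "grip": 0.4}
  ],
  "grip_force": 10
}}

```text
time: 9.13
tool_pos: [0.5975, -0.054, 0.276]
tool_rot: [-3.141, -0.349, 0.177]
ft_force: [-0.6, -0.0, 0.8]
finger_gap: 0.0385
finger_force: 0.4
```

Run:
```python
from h import *
st=ctrl.state();print(st["time"],toC(st["tool_pos"]),st["ft_force"],st["finger_gap"],st["finger_force"])
x0=toC(st["tool_pos"])
```

```text
9.1333 [ -0.80338497   1.16056168 275.99597289] [-0.55214683 -0.03554018  0.8336107 ] 0.03851152538431576 0.3507622587494552
```

Emit:
{"api": "send_rows", "payload": {
  "targets": [
    {"slide": [0, 0, 0], "angular": [0, 0, 0], "grip": 0.4},
    {"slide": [-0.02, 0, 0.008], "angular": [0, 0, 0], "grip": 0.4},
    {"slide": [-0.04, 0, 0.016], "angular": [0, 0, 0], "grip": 0.4},
    {"slide": [-0.06, 0, 0.025], "angular": [0, 0, 0], "grip": 0.4},
    {"slide": [-0.08, 0, 0.034], "angular": [0, 0, 0], "grip": 0.4}
  ]
}}

```text
time: 9.55
tool_pos: [0.5814, -0.0568, 0.2605]
tool_rot: [-3.14, -0.349, 0.177]
ft_force: [0.8, 1.5, 1.2]
finger_gap: 0.0373
finger_force: 10.0
```

Emit:
{"api": "send_rows", "payload": {
  "targets": [
    {"slide": [-0.01, 0, 0.02], "angular": [0, 0, 0], "grip": 0.4},
    {"slide": [-0.02, 0, 0.04], "angular": [0, 0, 0], "grip": 0.4},
    {"slide": [-0.03, 0, 0.06], "angular": [0, 0, 0], "grip": 0.4},
    {"slide": [-0.032, 0, 0.08], "angular": [0, 0, 0], "grip": 0.4},
    {"slide": [-0.033, 0, 0.1], "angular": [0, 0, 0], "grip": 0.4}
  ]
}}

```text
time: 9.97
tool_pos: [0.5824, -0.0566, 0.2338]
tool_rot: [-3.141, -0.348, 0.177]
ft_force: [-2.3, 1.4, 1.8]
finger_gap: 0.0376
finger_force: 10.0
```

Run:
```python
from h import *
st=ctrl.state();print(st["time"],toC(st["tool_pos"]),st["tool_rot"],st["ft_force"],st["finger_gap"],st["finger_force"])
w=shot("wrist");s=shot("side");t=shot("top")
np.savez("w2.npz",frame=w["frame"],wfc=w["wfc"],f=w["f"],cx=w["cx"],cy=w["cy"])
print(proj(w,C(-19,0,218)))
c=np.zeros((600,800,3),np.uint8)
c[300:,400:]=cv2.resize(t["frame"][140:255,230:383,::-1],(400,300),interpolation=cv2.INTER_CUBIC)
c[300:,:400]=cv2.resize(s["frame"][130:255,240:400,::-1],(400,300),interpolation=cv2.INTER_CUBIC)
c[:300]=cv2.resize(w["frame"][90:285,20:540,::-1],(800,300),interpolation=cv2.INTER_CUBIC)
cv2.imwrite("pics/m5.png",c)
```

```text
9.9667 [-16.10694518   1.22337347 233.76171695] [-3.14053015 -0.34768516  0.17659593] [-2.26672816  1.38641338  1.77344324] 0.037607565243667374 10.000440906733274
(np.float64(271.4255247421062), np.float64(265.5983558484241))
```

View pics/m5.png

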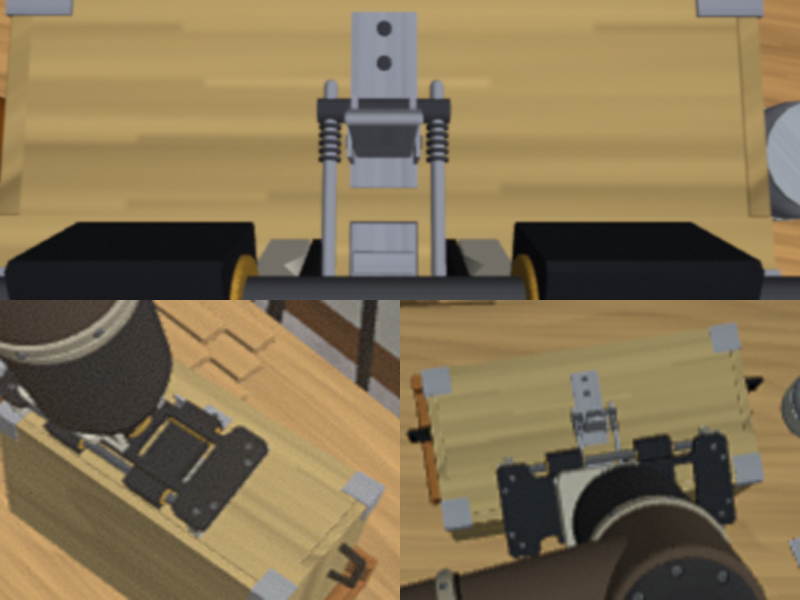

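The loop is gripped and swung down. In the wrist view the barrel is at row 110 (columns 318-450), with the rods running straight to the fingers. The keeper is below, between them. The barrel angle gives the bar's position.

```bash
cat >> h.py <<'E'
def barpos(w,v,u=None,off=(-6.2,6.5)):
    o,d=ray(w,262 if u is None else u,v);o=CR.T@(o-OR)*1000;d=CR.T@d
    o=o[[0,2]];d=d[[0,2]]/np.linalg.norm(d[[0,2]]);c=np.array([26,217.])
    b=d@(o-c);disc=b*b-((o-c)@(o-c)-22.56**2);print("disc",disc)
    r=[o+d*k for k in(-b-np.sqrt(max(disc,0)),-b+np.sqrt(max(disc,0)))]
    T=toC(ctrl.state()["tool_pos"])[[0,2]];G=T+off
    for B in r:
        dist=np.linalg.norm(G-B);bar=B+(G-B)/dist*62
        print("barrel",B.round(1),"L",round(np.arctan2(B[1]-217,B[0]-26)+.223,2),"dGB",round(dist,1),"bar",bar.round(1))
E
python3 - <<'E'
from h import *
w=dict(np.load("w2.npz"))
for v in (159.5,161.5,163.5): barpos(w,v)
E
```

```text
disc 346.06097011172096
barrel [ 33.9 238.1] L 1.44 dGB 56.0 bar [-28.1 240.5]
barrel [ 42.9 202. ] L -0.5 dGB 75.4 bar [-10.5 233.5]
disc 372.44662306437385
barrel [ 32.8 238.5] L 1.49 dGB 54.9 bar [-29.2 240.5]
barrel [ 41.9 201. ] L -0.57 dGB 75.1 bar [-10.9 233.5]
disc 396.54785635197914
barrel [ 31.7 238.8] L 1.54 dGB 53.8 bar [-30.2 240.5]
barrel [ 40.9 200.1] L -0.63 dGB 74.7 bar [-11.3 233.5]
```

Emit:
{"api": "send_rows", "payload": {
  "targets": [
    {"slide": [-0.002, 0, 0.01], "angular": [0, 0, 0], "grip": 0.4},
    {"slide": [-0.004, 0, 0.02], "angular": [0, 0, 0], "grip": 0.4},
    {"slide": [-0.006, 0, 0.03], "angular": [0, 0, 0], "grip": 0.4},
    {"slide": [-0.008, 0, 0.04], "angular": [0, 0, 0], "grip": 0.4},
    {"slide": [-0.01, 0, 0.05], "angular": [0, 0, 0], "grip": 0.4}
  ]
}}

```text
time: 10.53
tool_pos: [0.5847, -0.0562, 0.2219]
tool_rot: [-3.141, -0.349, 0.177]
ft_force: [-1.1, 1.6, 1.1]
finger_gap: 0.0379
finger_force: 10.0
```

Run:
```python
from h import *
st=ctrl.state();print(st["time"],toC(st["tool_pos"]),st["ft_force"],st["finger_gap"],st["finger_force"])
w=shot("wrist");f=w["frame"].astype(int)
# dark barrel: rows where the two rod columns +-, outside rods, are dark
g=f.max(2)
for u in (229,232,306,309,312): print(u,[ (v,g[v,u]) for v in range(130,190,3)])
```

```text
10.5333 [-13.79076131   1.21226905 221.94680393] [-1.10281606  1.55934855  1.13552297] 0.037851796153261445 9.999406454153359
229 [(130, np.int64(180)), (133, np.int64(179)), (136, np.int64(148)), (139, np.int64(121)), (142, np.int64(120)), (145, np.int64(120)), (148, np.int64(120)), (151, np.int64(63)), (154, np.int64(65)), (157, np.int64(64)), (160, np.int64(59)), (163, np.int64(49)), (166, np.int64(102)), (169, np.int64(67)), (172, np.int64(109)), (175, np.int64(64)), (178, np.int64(112)), (181, np.int64(59)), (184, np.int64(114)), (187, np.int64(58))]
232 [(130, np.int64(180)), (133, np.int64(178)), (136, np.int64(143)), (139, np.int64(161)), (142, np.int64(162)), (145, np.int64(161)), (148, np.int64(161)), (151, np.int64(75)), (154, np.int64(65)), (157, np.int64(64)), (160, np.int64(58)), (163, np.int64(49)), (166, np.int64(148)), (169, np.int64(85)), (172, np.int64(151)), (175, np.int64(79)), (178, np.int64(156)), (181, np.int64(73)), (184, np.int64(160)), (187, np.int64(72))]
306 [(130, np.int64(178)), (133, np.int64(177)), (136, np.int64(139)), (139, np.int64(152)), (142, np.
[... 504 characters left out ...]
t64(72)), (154, np.int64(64)), (157, np.int64(65)), (160, np.int64(59)), (163, np.int64(50)), (166, np.int64(117)), (169, np.int64(90)), (172, np.int64(144)), (175, np.int64(85)), (178, np.int64(147)), (181, np.int64(78)), (184, np.int64(150)), (187, np.int64(72))]
312 [(130, np.int64(179)), (133, np.int64(178)), (136, np.int64(177)), (139, np.int64(182)), (142, np.int64(185)), (145, np.int64(178)), (148, np.int64(166)), (151, np.int64(57)), (154, np.int64(65)), (157, np.int64(64)), (160, np.int64(60)), (163, np.int64(49)), (166, np.int64(54)), (169, np.int64(96)), (172, np.int64(159)), (175, np.int64(88)), (178, np.int64(158)), (181, np.int64(77)), (184, np.int64(152)), (187, np.int64(71))]
```

Run:
```python
from h import *
w=shot("wrist")
barpos(w,157.5)
```

```text
disc 337.9017793748608
barrel [ 34.1 238. ] L 1.43 dGB 54.9 bar [-26.9 227. ]
barrel [ 43.2 202.4] L -0.48 dGB 68.2 bar [-14.2 225.9]
```

Emit:
{"api": "send_rows", "payload": {
  "targets": [
    {"slide": [-0.001, 0, 0.003], "angular": [0, 0, 0], "grip": 0.4},
    {"slide": [-0.003, 0, 0.006], "angular": [0, 0, 0], "grip": 0.4},
    {"slide": [-0.005, 0, 0.01], "angular": [0, 0, 0], "grip": 0.4},
    {"slide": [-0.007, 0, 0.013], "angular": [0, 0, 0], "grip": 0.4},
    {"slide": [-0.008, 0, 0.016], "angular": [0, 0, 0], "grip": 0.4}
  ]
}}

```text
time: 11.05
tool_pos: [0.5846, -0.0562, 0.2181]
tool_rot: [-3.141, -0.35, 0.177]
ft_force: [1.4, 2.3, 1.3]
finger_gap: 0.0378
finger_force: 10.0
```

Emit:
{"api": "send_rows", "payload": {
  "targets": [
    {"slide": [-0.001, 0, 0.003], "angular": [0, 0, 0], "grip": 0.4},
    {"slide": [-0.002, 0, 0.006], "angular": [0, 0, 0], "grip": 0.4},
    {"slide": [-0.004, 0, 0.009], "angular": [0, 0, 0], "grip": 0.4},
    {"slide": [-0.006, 0, 0.012], "angular": [0, 0, 0], "grip": 0.4},
    {"slide": [-0.007, 0, 0.015], "angular": [0, 0, 0], "grip": 0.4}
  ]
}}

```text
time: 11.47
tool_pos: [0.5838, -0.0563, 0.2135]
tool_rot: [-3.141, -0.349, 0.177]
ft_force: [1.8, 2.0, 2.5]
finger_gap: 0.0377
finger_force: 10.0
```

Emit:
{"api": "send_rows", "payload": {
  "targets": [
    {"slide": [0, 0, 0.001], "angular": [0, 0, 0], "grip": 0.4},
    {"slide": [-0.001, 0, 0.003], "angular": [0, 0, 0], "grip": 0.4},
    {"slide": [-0.002, 0, 0.005], "angular": [0, 0, 0], "grip": 0.4},
    {"slide": [-0.003, 0, 0.007], "angular": [0, 0, 0], "grip": 0.4},
    {"slide": [-0.003, 0, 0.008], "angular": [0, 0, 0], "grip": 0.4}
  ]
}}

```text
time: 11.88
tool_pos: [0.5836, -0.0564, 0.2112]
tool_rot: [-3.141, -0.348, 0.177]
ft_force: [0.6, 1.8, 2.1]
finger_gap: 0.0379
finger_force: 10.0
```

```bash
cat >> h.py <<'E'
def barrel_v(w):
    g=w["frame"].max(2)[100:220,[231,308]].max(1); d=g<72  # longest dark run
    n,l,s,c=cv2.connectedComponentsWithStats(d.astype(np.uint8)[:,None]); i=1+np.argmax(s[1:,4]); return 100+c[i][1],s[i,4]
E
python3 - <<'E'
from h import *
st=ctrl.state();print(st["time"],toC(st["tool_pos"]),st["ft_force"])
w=shot("wrist");v=barrel_v(w);print(v);barpos(w,v[0])
E
```

```text
11.8833 [-14.95929627   1.25825446 211.19939918] [0.64568073 1.78521363 2.11557161]
(np.float64(157.5), np.int32(14))
disc 420.87746581317697
barrel [ 30.  239.2] L 1.61 dGB 55.6 bar [-27.1 215.1]
barrel [ 40.2 199.4] L -0.67 dGB 64.0 bar [-19.3 217.1]
```

Emit:
{"api": "send_rows", "payload": {
  "targets": [
    {"slide": [0, 0, 0.001], "angular": [0, 0, 0], "grip": 0.4},
    {"slide": [-0.001, 0, 0.003], "angular": [0, 0, 0], "grip": 0.4},
    {"slide": [-0.002, 0, 0.005], "angular": [0, 0, 0], "grip": 0.4},
    {"slide": [-0.002, 0, 0.006], "angular": [0, 0, 0], "grip": 0.4},
    {"slide": [-0.002, 0, 0.006], "angular": [0, 0, 0], "grip": 0.4}
  ]
}}

```text
time: 12.35
tool_pos: [0.5835, -0.0564, 0.2096]
tool_rot: [-3.141, -0.348, 0.177]
ft_force: [1.3, 1.8, 2.6]
finger_gap: 0.0377
finger_force: 10.0
```

Emit:
{"api": "send_rows", "payload": {
  "targets": [
    {"slide": [0, 0, 0.001], "angular": [0, 0, 0], "grip": 0.4},
    {"slide": [-0.001, 0, 0.002], "angular": [0, 0, 0], "grip": 0.4},
    {"slide": [-0.001, 0, 0.003], "angular": [0, 0, 0], "grip": 0.4},
    {"slide": [-0.001, 0, 0.004], "angular": [0, 0, 0], "grip": 0.4},
    {"slide": [-0.001, 0, 0.004], "angular": [0, 0, 0], "grip": 0.4}
  ]
}}

```text
time: 12.77
tool_pos: [0.5837, -0.0564, 0.2087]
tool_rot: [-3.141, -0.348, 0.177]
ft_force: [0.7, 2.6, 2.6]
finger_gap: 0.0381
finger_force: 10.0
```

Emit:
{"api": "send_rows", "payload": {
  "targets": [
    {"slide": [0, 0, 0.001], "angular": [0, 0, 0], "grip": 0.4},
    {"slide": [-0.001, 0, 0.002], "angular": [0, 0, 0], "grip": 0.4},
    {"slide": [-0.001, 0, 0.003], "angular": [0, 0, 0], "grip": 0.4},
    {"slide": [-0.001, 0, 0.004], "angular": [0, 0, 0], "grip": 0.4},
    {"slide": [-0.001, 0, 0.004], "angular": [0, 0, 0], "grip": 0.4}
  ]
}}

```text
time: 13.18
tool_pos: [0.5838, -0.0564, 0.2076]
tool_rot: [-3.141, -0.348, 0.177]
ft_force: [1.3, 2.7, 2.2]
finger_gap: 0.0378
finger_force: 10.0
```

Emit:
{"api": "send_rows", "payload": {
  "targets": [
    {"slide": [0, 0, 0.001], "angular": [0, 0, 0], "grip": 0.4},
    {"slide": [-0.001, 0, 0.002], "angular": [0, 0, 0], "grip": 0.4},
    {"slide": [-0.001, 0, 0.003], "angular": [0, 0, 0], "grip": 0.4},
    {"slide": [-0.001, 0, 0.004], "angular": [0, 0, 0], "grip": 0.4},
    {"slide": [-0.001, 0, 0.004], "angular": [0, 0, 0], "grip": 0.4}
  ]
}}

```text
time: 13.6
tool_pos: [0.5841, -0.0564, 0.2072]
tool_rot: [-3.141, -0.349, 0.177]
ft_force: [-2.0, 2.0, 6.3]
finger_gap: 0.0377
finger_force: 10.0
```

Run:
```python
from h import *
st=ctrl.state();print(st["time"],toC(st["tool_pos"]),st["ft_force"])
w=shot("wrist");v=barrel_v(w);print(v);barpos(w,v[0])
```

```text
13.6 [-14.45213191   1.21627487 207.15803691] [-1.97304084  2.01312484  6.30447191]
(np.float64(159.5), np.int32(16))
disc 445.7977784388313
barrel [ 28.6 239.4] L 1.68 dGB 55.5 bar [-26.4 210.7]
barrel [ 38.8 198.4] L -0.74 dGB 61.4 bar [-21.2 213.8]
```

The bar rests on the foot plate: Fz is 6 N at a bar height of about 211, and the fingers are clear of the lid. I relieve it a little, then draw it to +x gently.

Emit:
{"api": "send_rows", "payload": {
  "targets": [
    {"slide": [0.001, 0, -0.003], "angular": [0, 0, 0], "grip": 0.4},
    {"slide": [0.005, 0, -0.002], "angular": [0, 0, 0], "grip": 0.4},
    {"slide": [0.009, 0, 0], "angular": [0, 0, 0], "grip": 0.4},
    {"slide": [0.013, 0, 0.002], "angular": [0, 0, 0], "grip": 0.4},
    {"slide": [0.016, 0, 0.003], "angular": [0, 0, 0], "grip": 0.4}
  ]
}}

```text
time: 14.07
tool_pos: [0.5869, -0.0559, 0.2069]
tool_rot: [-3.141, -0.346, 0.176]
ft_force: [-5.6, 2.6, 6.9]
finger_gap: 0.0377
finger_force: 10.0
```

Emit:
{"api": "send_rows", "payload": {
  "targets": [
    {"slide": [0.001, 0, 0], "angular": [0, 0, 0], "grip": 0.4},
    {"slide": [0.002, 0, 0.001], "angular": [0, 0, 0], "grip": 0.4},
    {"slide": [0.004, 0, 0.001], "angular": [0, 0, 0], "grip": 0.4},
    {"slide": [0.005, 0, 0.002], "angular": [0, 0, 0], "grip": 0.4},
    {"slide": [0.006, 0, 0.002], "angular": [0, 0, 0], "grip": 0.4}
  ]
}}

```text
time: 14.48
tool_pos: [0.5884, -0.0557, 0.2069]
tool_rot: [-3.141, -0.346, 0.176]
ft_force: [-6.3, 1.7, 6.0]
finger_gap: 0.0378
finger_force: 10.0
```

Emit:
{"api": "send_rows", "payload": {
  "targets": [
    {"slide": [0.001, 0, -0.002], "angular": [0, 0, 0], "grip": 0.4},
    {"slide": [0.001, 0, -0.003], "angular": [0, 0, 0], "grip": 0.4},
    {"slide": [0.002, 0, -0.005], "angular": [0, 0, 0], "grip": 0.4},
    {"slide": [0.002, 0, -0.005], "angular": [0, 0, 0], "grip": 0.4},
    {"slide": [0.002, 0, -0.005], "angular": [0, 0, 0], "grip": 0.4}
  ]
}}

```text
time: 14.9
tool_pos: [0.5885, -0.0556, 0.2075]
tool_rot: [-3.14, -0.346, 0.176]
ft_force: [-3.5, 1.7, -1.6]
finger_gap: 0.0378
finger_force: 10.0
```

Run:
```python
from h import *
st=ctrl.state();print(st["time"],toC(st["tool_pos"]),st["ft_force"])
w=shot("wrist");v=barrel_v(w);print(v);barpos(w,v[0])
```

```text
14.9 [ -9.95328031   1.2250159  207.52595054] [-3.48005626  1.6967396  -1.58962563]
(np.float64(159.5), np.int32(16))
disc 355.09376644394433
barrel [ 33.5 238.3] L 1.45 dGB 55.1 bar [-22.2 211.1]
barrel [ 42.6 201.7] L -0.52 dGB 59.9 bar [-18.1 214.6]
```

Emit:
{"api": "send_rows", "payload": {
  "targets": [
    {"slide": [0.001, 0, 0], "angular": [0, 0, 0], "grip": 0.4},
    {"slide": [0.002, 0, 0.001], "angular": [0, 0, 0], "grip": 0.4},
    {"slide": [0.004, 0, 0.001], "angular": [0, 0, 0], "grip": 0.4},
    {"slide": [0.006, 0, 0.002], "angular": [0, 0, 0], "grip": 0.4},
    {"slide": [0.007, 0, 0.002], "angular": [0, 0, 0], "grip": 0.4}
  ]
}}

```text
time: 15.37
tool_pos: [0.591, -0.0551, 0.2084]
tool_rot: [-3.141, -0.347, 0.176]
ft_force: [-4.7, 1.4, -3.4]
finger_gap: 0.0377
finger_force: 10.0
```

Emit:
{"api": "send_rows", "payload": {
  "targets": [
    {"slide": [0.001, 0, 0], "angular": [0, 0, 0], "grip": 0.4},
    {"slide": [0.002, 0, 0.001], "angular": [0, 0, 0], "grip": 0.4},
    {"slide": [0.003, 0, 0.001], "angular": [0, 0, 0], "grip": 0.4},
    {"slide": [0.004, 0, 0.001], "angular": [0, 0, 0], "grip": 0.4},
    {"slide": [0.004, 0, 0.001], "angular": [0, 0, 0], "grip": 0.4}
  ]
}}

```text
time: 15.78
tool_pos: [0.5923, -0.0549, 0.2089]
tool_rot: [-3.141, -0.348, 0.177]
ft_force: [-5.1, 1.9, -2.3]
finger_gap: 0.0377
finger_force: 10.0
```

Emit:
{"api": "send_rows", "payload": {
  "targets": [
    {"slide": [-0.001, 0, 0.002], "angular": [0, 0, 0], "grip": 0.4},
    {"slide": [0, 0, 0.003], "angular": [0, 0, 0], "grip": 0.4},
    {"slide": [0.001, 0, 0.003], "angular": [0, 0, 0], "grip": 0.4},
    {"slide": [0.002, 0, 0.004], "angular": [0, 0, 0], "grip": 0.4},
    {"slide": [0.003, 0, 0.004], "angular": [0, 0, 0], "grip": 0.4}
  ]
}}

```text
time: 16.2
tool_pos: [0.5927, -0.0549, 0.2083]
tool_rot: [-3.141, -0.347, 0.177]
ft_force: [-9.1, 1.7, 2.2]
finger_gap: 0.0378
finger_force: 10.0
```

Run:
```python
from h import *
st=ctrl.state();print(st["time"],toC(st["tool_pos"]),st["ft_force"])
w=shot("wrist");v=barrel_v(w);print(v);barpos(w,v[0])
```

```text
16.2 [ -5.69901824   1.16853669 208.34231226] [-9.08905839  1.69254592  2.16017556]
(np.float64(159.0), np.int32(15))
disc 221.3527477271091
barrel [ 38.8 235.5] L 1.19 dGB 54.8 bar [-18.6 212.1]
barrel [ 46.1 206.7] L -0.25 dGB 58.5 bar [-15.3 215.3]
```

The bar has met the web (Fx ≈ -9 N, bar about (-18.6, 212), lever about 1.2). I release and retreat along the tool axis.

Emit:
{"api": "send_rows", "payload": {
  "targets": [
    {"slide": [0, 0, 0], "angular": [0, 0, 0], "grip": 0.5},
    {"slide": [0, 0, 0], "angular": [0, 0, 0], "grip": 0.6},
    {"slide": [0, 0, 0], "angular": [0, 0, 0], "grip": 0.62},
    {"slide": [0, 0, -0.05], "angular": [0, 0, 0], "grip": 0.62},
    {"slide": [0, 0, -0.12], "angular": [0, 0, 0], "grip": 0.62}
  ]
}}

```text
time: 16.67
tool_pos: [0.5836, -0.0565, 0.2359]
tool_rot: [-3.141, -0.348, 0.177]
ft_force: [-0.2, -0.6, -0.6]
finger_gap: 0.0537
finger_force: 0.0
```

Emit:
{"api": "send_rows", "payload": {
  "targets": [
    {"slide": [0, 0, -0.1], "angular": [0, 0, 0], "grip": 0.5},
    {"slide": [0, 0, -0.2], "angular": [0, 0, 0], "grip": 0.3},
    {"slide": [0, 0, -0.24], "angular": [0, -0.08, 0], "grip": 0.0},
    {"slide": [0, 0, -0.24], "angular": [0, -0.16, 0], "grip": 0.0},
    {"slide": [0, 0, -0.24], "angular": [0, -0.23, 0], "grip": 0.0}
  ]
}}

```text
time: 17.08
tool_pos: [0.5645, -0.0602, 0.2969]
tool_rot: [-3.141, -0.006, 0.178]
ft_force: [2.2, -0.6, -0.7]
finger_gap: 0.0263
finger_force: 0.0
```

Run:
```python
from h import *
st=ctrl.state();print(st["time"],toC(st["tool_pos"]),st["tool_rot"],st["ft_force"],st["finger_gap"])
w=shot("wrist");s=shot("side");t=shot("top")
print(proj(w,C(-19,0,212)),proj(w,C(37,0,236)),proj(w,C(40,0,269)))
c=np.zeros((600,800,3),np.uint8)
c[300:,400:]=cv2.resize(t["frame"][140:255,230:383,::-1],(400,300),interpolation=cv2.INTER_CUBIC)
c[300:,:400]=cv2.resize(s["frame"][130:255,240:400,::-1],(400,300),interpolation=cv2.INTER_CUBIC)
c[:300]=cv2.resize(w["frame"][90:285,20:540,::-1],(800,300),interpolation=cv2.INTER_CUBIC)
cv2.imwrite("pics/m6.png",c)
plan([((5,1,280),0.0),((14,1,266),0.0)])
```

```text
17.0833 [-34.36624645   0.87761543 296.94345437] [-3.14104975 -0.00600979  0.17752642] [ 2.2321011  -0.58777099 -0.73099501] 0.02629811565240584
(np.float64(270.5362177569099), np.float64(196.1887734968337)) (np.float64(270.5904205768638), np.float64(114.1609751243458)) (np.float64(270.7331686613554), np.float64(106.31673937463411))
(5, 1, 280) slide [0.153 0.001 0.047] ang [-0.    -0.002 -0.001] rows 1.0
(14, 1, 266) slide [0.036 0.    0.056] ang [0. 0. 0.] rows 0.4
```

View pics/m6.png

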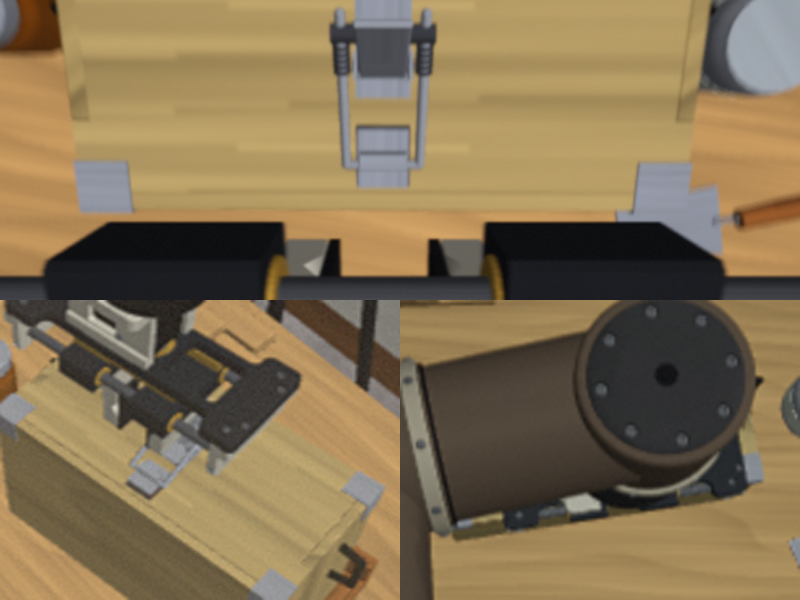

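The wrist view shows the loop round the keeper. Its bar corners are at (345,163) and (422,163), and the bar is hidden under the lip between them. The lever stands at about 1.2. Next I push the lever with closed fingers.

Emit:
{"api": "send_rows", "payload": {
  "targets": [
    {"slide": [0.04, 0, 0.0], "angular": [0, 0, 0], "grip": 0.0},
    {"slide": [0.08, 0, 0.02], "angular": [0, 0, 0], "grip": 0.0},
    {"slide": [0.12, 0, 0.04], "angular": [0, 0, 0], "grip": 0.0},
    {"slide": [0.15, 0, 0.05], "angular": [0, 0, 0], "grip": 0.0},
    {"slide": [0.15, 0, 0.05], "angular": [0, 0, 0], "grip": 0.0}
  ]
}}

```text
time: 17.65
tool_pos: [0.6009, -0.0533, 0.2792]
tool_rot: [-3.141, -0.002, 0.177]
ft_force: [-0.2, 0.2, 0.2]
finger_gap: 0.0002
finger_force: 0.0
```

Emit:
{"api": "send_rows", "payload": {
  "targets": [
    {"slide": [0.02, 0, 0.02], "angular": [0, 0, 0], "grip": 0.0},
    {"slide": [0.036, 0, 0.04], "angular": [0, 0, 0], "grip": 0.0},
    {"slide": [0.044, 0, 0.052], "angular": [0, 0, 0], "grip": 0.0},
    {"slide": [0.052, 0, 0.052], "angular": [0, 0, 0], "grip": 0.0},
    {"slide": [0.06, 0, 0.052], "angular": [0, 0, 0], "grip": 0.0}
  ]
}}

```text
time: 18.07
tool_pos: [0.6149, -0.0509, 0.2673]
tool_rot: [-3.141, -0.003, 0.177]
ft_force: [0.6, 0.1, 1.1]
finger_gap: 0.0007
finger_force: 0.0
```

Run:
```python
from h import *
st=ctrl.state();print(st["time"],toC(st["tool_pos"]),st["tool_rot"],st["ft_force"],st["finger_gap"])
```

```text
18.0667 [ 16.83815176   1.14162723 267.31751167] [-3.14067886e+00 -2.98794808e-03  1.77040195e-01] [0.55996996 0.13290372 1.12103121] 0.000706924318421575
```

Emit:
{"api": "send_rows", "payload": {
  "targets": [
    {"slide": [0.014, 0, 0], "angular": [0, 0, 0], "grip": 0.0},
    {"slide": [0.028, 0, 0.002], "angular": [0, 0, 0], "grip": 0.0},
    {"slide": [0.04, 0, 0.004], "angular": [0, 0, 0], "grip": 0.0},
    {"slide": [0.05, 0, 0.006], "angular": [0, 0, 0], "grip": 0.0},
    {"slide": [0.06, 0, 0.01], "angular": [0, 0, 0], "grip": 0.0}
  ]
}}

```text
time: 18.48
tool_pos: [0.6297, -0.0483, 0.2652]
tool_rot: [-3.141, -0.003, 0.177]
ft_force: [-1.4, -0.7, 0.5]
finger_gap: 0.0003
finger_force: 0.9
```

Run:
```python
from h import *
st=ctrl.state();print(st["time"],toC(st["tool_pos"]),st["ft_force"])
plan([((40,1,264),0.0),((48,1,258.5),0.0),((56,1,251),0.),((62,1,242),0.),((66,1,233),0.),((68,1,225),0.)])
```

```text
18.4833 [ 31.94655702   1.09067268 265.15126859] [-1.44788921 -0.71701005  0.48330171]
(40, 1, 264) slide [0.032 0.    0.005] ang [-0.001 -0.002 -0.001] rows 0.2
(48, 1, 258.5) slide [ 0.032 -0.     0.022] ang [0. 0. 0.] rows 0.2
(56, 1, 251) slide [0.032 0.    0.03 ] ang [0. 0. 0.] rows 0.3
(62, 1, 242) slide [0.024 0.    0.036] ang [0. 0. 0.] rows 0.3
(66, 1, 233) slide [ 0.016 -0.     0.036] ang [0. 0. 0.] rows 0.2
(68, 1, 225) slide [0.008 0.    0.032] ang [0. 0. 0.] rows 0.2
```

Contact made. I follow the arc, two calls at a time.

Emit:
{"api": "send_rows", "payload": {
  "targets": [
    {"slide": [0.006, 0, 0.001], "angular": [0, 0, 0], "grip": 0.0},
    {"slide": [0.012, 0, 0.002], "angular": [0, 0, 0], "grip": 0.0},
    {"slide": [0.018, 0, 0.003], "angular": [0, 0, 0], "grip": 0.0},
    {"slide": [0.025, 0, 0.005], "angular": [0, 0, 0], "grip": 0.0},
    {"slide": [0.032, 0, 0.008], "angular": [0, 0, 0], "grip": 0.0}
  ]
}}

```text
time: 18.9
tool_pos: [0.6368, -0.047, 0.2625]
tool_rot: [-3.14, -0.001, 0.177]
ft_force: [-5.0, -1.8, -1.7]
finger_gap: 0.0001
finger_force: 2.4
```

Emit:
{"api": "send_rows", "payload": {
  "targets": [
    {"slide": [0.006, 0, 0.004], "angular": [0, 0, 0], "grip": 0.0},
    {"slide": [0.012, 0, 0.008], "angular": [0, 0, 0], "grip": 0.0},
    {"slide": [0.018, 0, 0.012], "angular": [0, 0, 0], "grip": 0.0},
    {"slide": [0.025, 0, 0.017], "angular": [0, 0, 0], "grip": 0.0},
    {"slide": [0.032, 0, 0.022], "angular": [0, 0, 0], "grip": 0.0}
  ]
}}

```text
time: 19.32
tool_pos: [0.6451, -0.0455, 0.2576]
tool_rot: [-3.141, -0.003, 0.177]
ft_force: [-6.1, -1.0, 1.8]
finger_gap: 0.0003
finger_force: 2.7
```

Run:
```python
from h import *
st=ctrl.state();print(st["time"],toC(st["tool_pos"]),st["ft_force"])
plan([((56,1,251),0.),((62,1,242),0.)])
```

```text
19.3167 [ 47.55542465   1.05004439 257.57548263] [-6.08437955 -1.04153897  1.81918678]
(56, 1, 251) slide [0.034 0.    0.026] ang [-0.001 -0.002 -0.001] rows 0.3
(62, 1, 242) slide [0.024 0.    0.036] ang [0. 0. 0.] rows 0.3
```

Emit:
{"api": "send_rows", "payload": {
  "targets": [
    {"slide": [0.007, 0, 0.005], "angular": [0, 0, 0], "grip": 0.0},
    {"slide": [0.014, 0, 0.01], "angular": [0, 0, 0], "grip": 0.0},
    {"slide": [0.021, 0, 0.016], "angular": [0, 0, 0], "grip": 0.0},
    {"slide": [0.028, 0, 0.022], "angular": [0, 0, 0], "grip": 0.0},
    {"slide": [0.034, 0, 0.028], "angular": [0, 0, 0], "grip": 0.0}
  ]
}}

```text
time: 19.73
tool_pos: [0.6534, -0.0441, 0.2505]
tool_rot: [-3.141, -0.002, 0.177]
ft_force: [-5.7, -0.7, 0.7]
finger_gap: 0.0005
finger_force: 2.3
```

Run:
```python
from h import *
st=ctrl.state();print(st["time"],toC(st["tool_pos"]),st["ft_force"])
plan([((62,1,242),0.),((66,1,233),0.)])
```

```text
19.7333 [ 55.99241593   1.03419902 250.485441  ] [-5.65708573 -0.70406977  0.67389633]
(62, 1, 242) slide [0.024 0.    0.034] ang [-0.001 -0.002 -0.001] rows 0.2
(66, 1, 233) slide [ 0.016 -0.     0.036] ang [0. 0. 0.] rows 0.2
```

The force points mostly along -x, so the fingertip is bearing on the tip's curl. I steer more downward.

Emit:
{"api": "send_rows", "payload": {
  "targets": [
    {"slide": [-0.004, 0, 0.004], "angular": [0, 0, 0], "grip": 0.0},
    {"slide": [-0.004, 0, 0.01], "angular": [0, 0, 0], "grip": 0.0},
    {"slide": [0, 0, 0.016], "angular": [0, 0, 0], "grip": 0.0},
    {"slide": [0.004, 0, 0.022], "angular": [0, 0, 0], "grip": 0.0},
    {"slide": [0.008, 0, 0.03], "angular": [0, 0, 0], "grip": 0.0}
  ]
}}

```text
time: 20.15
tool_pos: [0.6571, -0.0434, 0.244]
tool_rot: [-3.141, -0.006, 0.177]
ft_force: [0.6, 0.1, 3.5]
finger_gap: 0.0003
finger_force: 1.5
```

Run:
```python
from h import *
st=ctrl.state();print(st["time"],toC(st["tool_pos"]),st["ft_force"])
```

```text
20.15 [ 59.71552272   1.07925111 244.00845076] [0.55544117 0.09410978 3.49676731]
```

Emit:
{"api": "send_rows", "payload": {
  "targets": [
    {"slide": [0.002, 0, 0.007], "angular": [0, 0, 0], "grip": 0.0},
    {"slide": [0.005, 0, 0.014], "angular": [0, 0, 0], "grip": 0.0},
    {"slide": [0.008, 0, 0.021], "angular": [0, 0, 0], "grip": 0.0},
    {"slide": [0.011, 0, 0.028], "angular": [0, 0, 0], "grip": 0.0},
    {"slide": [0.014, 0, 0.036], "angular": [0, 0, 0], "grip": 0.0}
  ]
}}

```text
time: 20.57
tool_pos: [0.6589, -0.0428, 0.2333]
tool_rot: [-3.14, -0.002, 0.177]
ft_force: [0.1, -0.3, 0.4]
finger_gap: 0.0004
finger_force: 0.0
```

Run:
```python
from h import *
st=ctrl.state();print(st["time"],toC(st["tool_pos"]),st["ft_force"])
```

```text
20.5667 [ 61.62862508   1.27715831 233.3011168 ] [ 0.09584456 -0.2738913   0.40202439]
```

Emit:
{"api": "send_rows", "payload": {
  "targets": [
    {"slide": [0, 0, 0.008], "angular": [0, 0, 0], "grip": 0.0},
    {"slide": [0, 0, 0.016], "angular": [0, 0, 0], "grip": 0.0},
    {"slide": [0, 0, 0.024], "angular": [0, 0, 0], "grip": 0.0},
    {"slide": [0, 0, 0.03], "angular": [0, 0, 0], "grip": 0.0},
    {"slide": [0, 0, 0.034], "angular": [0, 0, 0], "grip": 0.0}
  ]
}}

```text
time: 20.98
tool_pos: [0.6592, -0.0429, 0.2253]
tool_rot: [-3.141, -0.003, 0.177]
ft_force: [0.3, -0.2, -0.2]
finger_gap: 0.0004
finger_force: 0.0
```

Emit:
{"api": "send_rows", "payload": {
  "targets": [
    {"slide": [0, 0, 0.002], "angular": [0, 0, 0], "grip": 0.0},
    {"slide": [0, 0, 0.003], "angular": [0, 0, 0], "grip": 0.0},
    {"slide": [0, 0, 0.005], "angular": [0, 0, 0], "grip": 0.0},
    {"slide": [0, 0, 0.006], "angular": [0, 0, 0], "grip": 0.0},
    {"slide": [0, 0, 0.006], "angular": [0, 0, 0], "grip": 0.0}
  ]
}}

```text
time: 21.4
tool_pos: [0.6593, -0.0429, 0.2242]
tool_rot: [-3.141, -0.003, 0.177]
ft_force: [0.8, 0.5, 0.1]
finger_gap: 0.0001
finger_force: 0.0
```

The fingertip finds no lever at 224 mm, so the lever has snapped flat. I lift away and check by numbers.

Emit:
{"api": "send_rows", "payload": {
  "targets": [
    {"slide": [0, 0, -0.1], "angular": [0, 0, 0], "grip": 0.0},
    {"slide": [0, 0, -0.2], "angular": [0, 0, 0], "grip": 0.0},
    {"slide": [-0.1, 0, -0.35], "angular": [0, 0, 0], "grip": 0.0},
    {"slide": [-0.25, 0, -0.4], "angular": [0, 0, 0], "grip": 0.0},
    {"slide": [-0.4, 0, -0.4], "angular": [0, 0, 0], "grip": 0.0}
  ]
}}

```text
time: 21.82
tool_pos: [0.5616, -0.0609, 0.3274]
tool_rot: [3.141, -0.009, 0.177]
ft_force: [-0.6, 0.6, 1.1]
finger_gap: 0.0005
finger_force: 0.0
```

Emit:
{"api": "send_rows", "payload": {
  "targets": [
    {"slide": [-0.15, 0, 0], "angular": [0, 0, 0], "grip": 0.0},
    {"slide": [-0.25, 0, 0], "angular": [0, 0, 0], "grip": 0.0},
    {"slide": [-0.25, 0, 0], "angular": [0, 0, 0], "grip": 0.0},
    {"slide": [-0.25, 0, 0], "angular": [0, 0, 0], "grip": 0.0},
    {"slide": [-0.25, 0, 0], "angular": [0, 0, 0], "grip": 0.0}
  ]
}}

```text
time: 22.23
tool_pos: [0.4994, -0.0716, 0.3242]
tool_rot: [-3.141, -0.005, 0.177]
ft_force: [0.4, 0.4, -0.1]
finger_gap: 0.0007
finger_force: 0.0
```

Run:
```python
from h import *
np.set_printoptions(precision=1,suppress=True)
st=ctrl.state();print(st["time"],toC(st["tool_pos"]),st["ft_force"])
w=shot("wrist");f=w["frame"].astype(int)
m=((f.max(2)-f.min(2)<32)&(f.min(2)>85)).astype(np.uint8)
n,l,s,c=cv2.connectedComponentsWithStats(m)
for i in range(1,n):
    if s[i,4]>60:
        x,y,a,b=s[i,:4]; print(c[i],s[i,4],toC(onz(w,*c[i],.2)), "x range",toC(onz(w,c[i][0],y,.21))[0],toC(onz(w,c[i][0],y+b,.21))[0],"width",toC(onz(w,x,c[i][1],.21))[1]-toC(onz(w,x+a,c[i][1],.21))[1])
# dark barrel (expected x 48, z 212) vs lever up
for x,z in((48,212),(37,236)):
    u,v=proj(w,C(x,19.5,z)); print(x,z,(round(u),round(v)),f[int(v)-2:int(v)+3,int(round(u))].max(1))
```

```text
22.2333 [-100.5    1.2  324.2] [ 0.4  0.4 -0.1]
[15.2 29. ] 1558 [ 33.8 190.1 200. ] x range 49.923578379230975 13.412168917325964 width 26.57689948805225
[269.2  59.1] 4198 [ 12.6   1.2 200. ] x range 49.529041286967505 -31.3459767012752 width 39.46396988844212
[519.   46.9] 3745 [  20.8 -186.3  200. ] x range 40.912176842953336 -7.964658115446922 width 47.736309507918776
[477.6  31.6] 101 [  31.3 -153.7  200. ] x range 36.48636852243217 18.787560369531207 width 20.058602632918024
[ 94.  119.5] 1142 [-31.4 139.7 200. ] x range -19.480379977759466 -44.52847314906198 width 31.259205952533335
[444.  120.5] 1139 [ -32.6 -136.6  200. ] x range -20.661811767277598 -45.71122318903048 width 28.13097660888151
[452.  185.1] 2948 [ -84.2 -149.5  200. ] x range -60.240901612731186 -107.06930044612086 width 62.84094455689913
[258.3 254.7] 73 [-145.3   11.   200. ] x range -133.60751749415434 -154.25495669121602 width 4.195401534093968
[212.8 399.7] 13299 [-296.2   56.9  200. ] x range -263.96512426034144 -310.2124936901849 width 336.6864435943626
48 212 (243, 2) []
37 236 (240, 8) [ 58  73 118 160 170]
```

```bash
python3 -c "
from station import ctrl
print(ctrl.sign_off())"
```

```text
the job is handed in; nothing more can be done
None
```

I shut the lid, hooked the loop under the keeper's lip, pushed the lever over until it snapped flat, and handed the job in at about 22 s of the 64 s. The peak lid push was about 27 N against the 30 N limit; the hand-in gave no verdict.

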